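Load the vial carrier onto the reader's curved guide rod

TASK

Pick up the vial carrier, thread its bore onto the free end of the vial reader's curved guide rod and slide it round the bend until it is fully home against the reader's rubber stop. Let go of it so that it hangs on the rod, then swing the retaining gate fully shut behind it by its orange knob. Leave the jar, the tube block and the beaker where they stand.

Things in the scene. Friction and masses are not known exactly. Their poses are not given: they have to be found in the camera images.
- carrier_bore (a point): Bore centre of the loose vial carrier (about 0.3 kg, bottom-heavy), 45 mm above its foot's underside. x = bore axis (front and back alike), z up. Blue block 30 mm long (x), 40 wide, 40 high; through bore 20 mm diameter. Steel foot 30 by 84 mm below; on it capped vials, 16 mm diameter, at y = -31 and +31 mm, tops 11 mm above the bore centre.
- carrier_fin (a point): Centre of the carrier's white upright grip fin, above the block, 42.5 mm over the bore centre, same axes. Fin 12 mm thick (y), 30 mm long (x), 45 mm high (20 to 65 mm above the bore centre). Grasp it across its thickness.
- guide_rod: Level steel rod, 12 mm diameter, centre line 110 mm above the bench, held only at the reader end. Origin at the centre of its rounded free tip; x points inwards along the rod (direction of travel), y left, z up. From the tip: 40 mm straight, an 80 degree bend to the left (+y) of centre-line radius 120 mm, then 30 mm straight to where the bore centre is fully home.
- dock: White vial reader with blue band. Origin where the carrier's bore centre is when fully home, on the rod's centre line, 110 mm above the bench; x = travel direction there, y left, z up. Rubber stop ring (32 mm diameter), face at x = 15 mm; housing x = 25 to 90 mm, 100 mm wide, top 18 mm above the rod's centre line. Gate post (20 mm diameter) at x = -26, y = -85 mm.
- gate (a joint): Vertical hinge of the retaining gate, rad: 0 = fully shut (mechanical stop; arm across the rod along the dock's +y, just behind a carrier that is home); grows as it opens, anticlockwise from above, to 2.3. Stays where left; needs 1 to 2 N at the knob.
- gate_knob (a point): Upright orange round knob on the gate's arm, 14 mm diameter, 19 to 56 mm above the rod's centre line; this point on its axis is 36 mm above the rod's centre line (146 mm above the bench), 45 mm from the hinge axis. The arm is a 10 mm steel bar, 115 mm long, 9 to 19 mm above the rod's centre line.
- gate_pivot (a point): Point on the gate's hinge axis, at the same height as gate_knob; x, y axes turn with the gate: y points along the arm, z up.
- jar_mid (a point): Bystander: loose amber jar with white cap, 54 mm diameter, 75 mm high; this point is half-way up.
- tube_block_mid (a point): Bystander: loose grey block with coloured tube caps, 75 by 50 mm, 48 mm high; this point is half-way up.
- beaker_mid (a point): Bystander: loose white cup-shaped beaker, 60 mm diameter, 70 mm high; this point is half-way up.
Not all that is in view belongs to the job. Of the things like the part that bears carrier_bore, leave any that is red; of the rest the smaller one is meant.

How it is judged:
By the outcome, as a careful person would: the job done as asked, in the order asked, and still so for the second after the job is handed in, with the robot touching nothing.
It also fails if it takes over 72 s, if anything falls off the work surface, if the arm or the gripper's body presses on something with over 40 N, if the wrist force passes 120 N, or if a joint passes its speed limit or range.

ROBOT

A 7-joint arm with a two-finger parallel gripper is mounted at the origin on the work surface. World frame = base frame: x ahead of the robot, y to its left, z up, the work surface at z = 0. Lengths are in m, angles in rad, forces in N, time in s.
With the tool pointing down it reaches from about 0.425 to 0.925 m from the base axis. Payload 6.8 kg.
Tool frame: the origin (TCP) lies at the very end of the fingers, on their centre line; the grasp point (between the pads) lies 19 mm behind it; z points along the fingers, x is the direction in which the jaws open and shut, and the axes are right-handed (so a half turn about z gives the same grasp; the last joint's range is limited). The gripper opens to 85 mm and grips with 20 to 120 N. Pads are 22 mm wide; open, the fingers measure 114 mm over their backs; the gripper's body (76 mm by 85 mm) begins 54 mm behind the grasp point. The pads swing forward as they close: fully open they stand 13 mm farther back than shut.
Start: joints at [-1.237, 0.477, 0.022, 1.555, -0.011, 1.109, -0.083], TCP at [0.289, 0.61, 0.231] pointing down, gripper open.
Joint ranges: [-2.96, 2.96], [-0.34, 2.1], [-1.41, 1.46], [0.24, 2.44], [-1.37, 4.51], [0.17, 1.92], [-2.96, 2.96]. Speed limits (rad/s): [2.39, 2.39, 3.14, 3.14, 3.14, 3.14, 3.14].

INTERFACE

Orientations are given as a rotation vector (axis times angle).
In Python, from bench import r, grab_frame gives the robot as it stands. The module is installed in compiled form; this text tells all that it offers.
- The arm moves only by the tool send_rows, never from a script. Its argument "series" is a list of rows, each a list of 2 entries, a list of its own where there are three numbers: the shift along the tool's x, y, z in m, then the turn, a rotation vector about the tool's x, y, z in units of 5 degrees (1.0 is 5 degrees). A call has 1 to 20 rows; each row shifts and turns the commanded pose from where the row before left it, along the tool's axes as they then stand; what a row does not reach is not made up. A row lasts 1/8 s, in which the tool goes at most 62.5 mm and 10.7 degrees, less where a joint would pass 70% of its speed; a pose out of reach is approached as far as the arm can. A call is refused whole if a number of a shift passes 0.0625 or a number of a turn 1, either way. A call with a gripper value outside its range is refused whole. "fingers" is the closure in counts, from 0 (fully open) to 255 (shut), set as the call begins (left out, the last holds). The fingers move at their own pace and stop on an object; "grip_force" is the grip in N (left out, the last holds). Time passes only in rows, so rows that do not move let the fingers close. It gives the time, the measured TCP pose, the force and the opening at its end, in the units of the state.
- r.get_obs(): the state, without advancing time (a new reading comes with each control period).
- grab_frame(name): name is "side" or "top" or "wrist"; returns a dict with "frame" (384x512x3 uint8, red, green, blue), "fx", "fy", "cx", "cy" (pixels), "origin" and "rotation" of the camera in the world; the wrist camera has in their place "T_tool_cam" (4x4, takes a point from camera to tool coordinates, whose origin is the TCP and whose axes are the tool frame's). Camera axes: x right, y down, z forward; pixel columns grow to the right and rows downward; lengths in m; the calibration is good to about 2 mm. The wrist camera is an equidistant fisheye: a pixel r from the principal point sees the ray r / f radians off the axis. A picture is of the moment at which its call begins: read the wrist's pose just before it. There is no depth.
- r.hand_in(): hands the job in, once; it reports no verdict.
The state is a dict: "clock": time; "joints": joint angles; "qvel": joint speeds; "tau": joint torques, N m; "tcp_pos": TCP position; "orientation": TCP orientation; "contact_force": force on the tool from outside, world axes, zero at the start; "moment": the same for the moment, N m; "grip_width": finger opening in m.
Only numpy, scipy, OpenCV 4.12 (cv2) and the standard library are available. Lean on these libraries where they do the work, as an engineer would, in place of code of your own. Each camera call takes 0.05 s, during which the arm holds its last target.

## Working session

There is one attempt and no reset: what is moved stays moved. The work goes in short steps, Python scripts to look and compute and a tool call to move; the robot and the scene stay as the last step left them, time stands still between calls to the robot, and variables do not carry over. Pictures are saved under pics/ and viewed, and the job is handed in when it is done.

Besides the shell and the picture viewer there is one more tool, called as name([rows], argument=value, ...), one row to a line, values as JSON. send_rows: Moves the arm, as the interface text tells. Its arguments: {"type":"object","properties":{"series":{"type":"array"},"fingers":{"type":"number"},"grip_force":{"type":"number"}},"required":["series"]}

```bash
mkdir -p pics; ls
python3 - <<'E'
from bench import r, grab_frame
import cv2, pickle
o=r.get_obs()
for k,v in o.items(): print(k,v)
for n in ["side","top","wrist"]:
    f=grab_frame(n); pickle.dump(f,open(f"pics/{n}0.pkl","wb"))
    cv2.imwrite(f"pics/{n}0.png",f["frame"][:,:,::-1])
    print(n,{k:v for k,v in f.items() if k!="frame"})
E
```

```text
pics
clock 0.0
joints [-1.23706239  0.47778418  0.02232618  1.55647319 -0.01148342  1.10931169
 -0.08311069]
qvel [-0.00063635 -0.00035446 -0.00063038  0.00070729 -0.00092198 -0.00197953
  0.00097814]
tau [ 3.31811361e-05 -5.96457195e+01  1.60807963e+00 -2.81191170e+01
  1.25291423e-02  9.36638389e-03  4.15559043e-06]
tcp_pos [0.28838043 0.60962445 0.23032697]
orientation [ 2.65326258e+00  1.68012776e+00 -2.32174413e-03]
contact_force [-0.53981562  0.66679047  0.26258728]
moment [ 0.01251419 -0.00454588  0.00442835]
grip_width 0.08529244088305406
side {'fx': 466.78703671437387, 'fy': 466.78703671437387, 'cx': 255.62783221143496, 'cy': 194.4180884015019, 'origin': array([-0.13688415, -0.930867  ,  1.02431397]), 'rotation': array([-2.16362291,  0.68731477, -0.31198555])}
top {'fx': 469.4095382251491, 'fy': 469.4095382251491, 'cx': 256.50573292659556, 'cy': 191.7182308265917, 'origin': array([2.85715761e-01, 1.50641324e-03, 1.57421929e+00]), 'rotation': array([-2.16182983,  2.12258652, -0.15729004])}
wrist {'fx': 297.3186396354542, 'fy': 297.3186396354542, 'cx': 257.20279138476326, 'cy': 191.55845775197653, 'T_tool_cam': array([[ 9.99999873e-01, -1.32511436e-04, -4.86222089e-04,
         3.42048166e-04],
       [ 2.67634960e-04,  9.57153158e-01,  2.89582045e-01,
        -7.33246950e-02],
       [ 4.27016075e-04, -2.89582139e-01,  9.57153072e-01,
        -1.41635160e-01],
       [ 0.00000000e+00,  0.00000000e+00,  0.00000000e+00,
         1.00000000e+00]])}
```

View pics/side0.png

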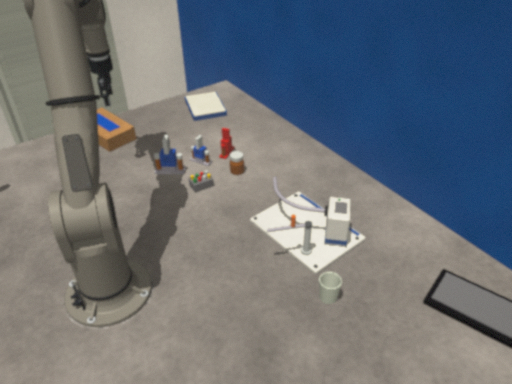

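View pics/top0.png

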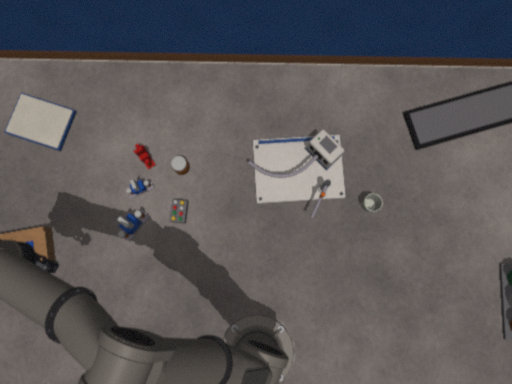

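View pics/wrist0.png

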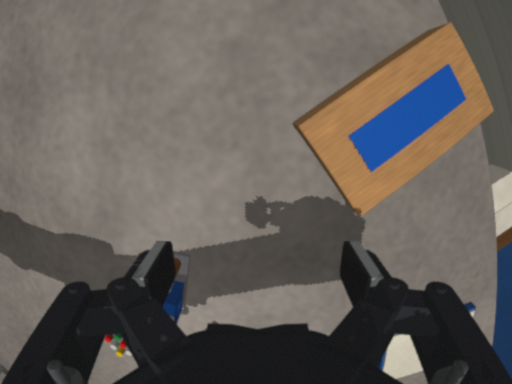

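```bash
cat > h.py <<'E'
import numpy as np, cv2, pickle
from scipy.spatial.transform import Rotation as R
def save(f,name,box=None,s=1):
    im=f["frame"][:,:,::-1]
    if box: im=im[box[1]:box[3],box[0]:box[2]]
    cv2.imwrite(f"pics/{name}.png",cv2.resize(im,None,fx=s,fy=s,interpolation=cv2.INTER_CUBIC))
def ray(f,u,v):
    d=np.array([(u-f["cx"])/f["fx"],(v-f["cy"])/f["fy"],1.])
    return f["origin"],R.from_rotvec(f["rotation"]).apply(d)
def at_z(f,u,v,z):
    o,d=ray(f,u,v); return o+d*(z-o[2])/d[2]
def proj(f,p):
    p=np.atleast_2d(p); c=R.from_rotvec(f["rotation"]).inv().apply(p-f["origin"])
    return np.c_[f["cx"]+f["fx"]*c[:,0]/c[:,2],f["cy"]+f["fy"]*c[:,1]/c[:,2]]
def wT(o):
    T=np.eye(4);T[:3,:3]=R.from_rotvec(o["orientation"]).as_matrix();T[:3,3]=o["tcp_pos"];return T
def wproj(f,o,p):
    T=wT(o)@f["T_tool_cam"]; p=np.atleast_2d(p)
    c=(p-T[:3,3])@T[:3,:3]; rr=np.hypot(c[:,0],c[:,1]); th=np.arctan2(rr,c[:,2])
    return np.c_[f["cx"]+f["fx"]*th*c[:,0]/rr,f["cy"]+f["fy"]*th*c[:,1]/rr]
def wray(f,o,u,v):
    T=wT(o)@f["T_tool_cam"]; x=(u-f["cx"])/f["fx"];y=(v-f["cy"])/f["fy"];th=np.hypot(x,y)
    d=np.array([np.sin(th)*x/th,np.sin(th)*y/th,np.cos(th)]); return T[:3,3],T[:3,:3]@d
def wat_z(f,o,u,v,z):
    p,d=wray(f,o,u,v); return p+d*(z-p[2])/d[2]
def tri(rays):
    A=0;b=0
    for p,d in rays:
        d=d/np.linalg.norm(d);M=np.eye(3)-np.outer(d,d);A=A+M;b=b+M@p
    x=np.linalg.solve(A,b); return x
E
python3 - <<'E'
from h import *
t=pickle.load(open("pics/top0.pkl","rb"));s=pickle.load(open("pics/side0.pkl","rb"))
save(t,"t_a",(100,120,220,250),6);save(t,"t_b",(230,120,400,230),4.7)
save(s,"s_a",(140,110,260,200),6.6);save(s,"s_b",(230,160,390,310),4)
for n,u,v in [("small",138,186),("big",130,222),("knob",322,194),("tip",249,160)]: print(n,at_z(t,u,v,0.1).round(3))
E
```

```text
small [0.519 0.386 0.1  ]
big [0.404 0.404 0.1  ]
knob [ 0.504 -0.2    0.1  ]
tip [0.61  0.034 0.1  ]
```

View pics/t_a.png

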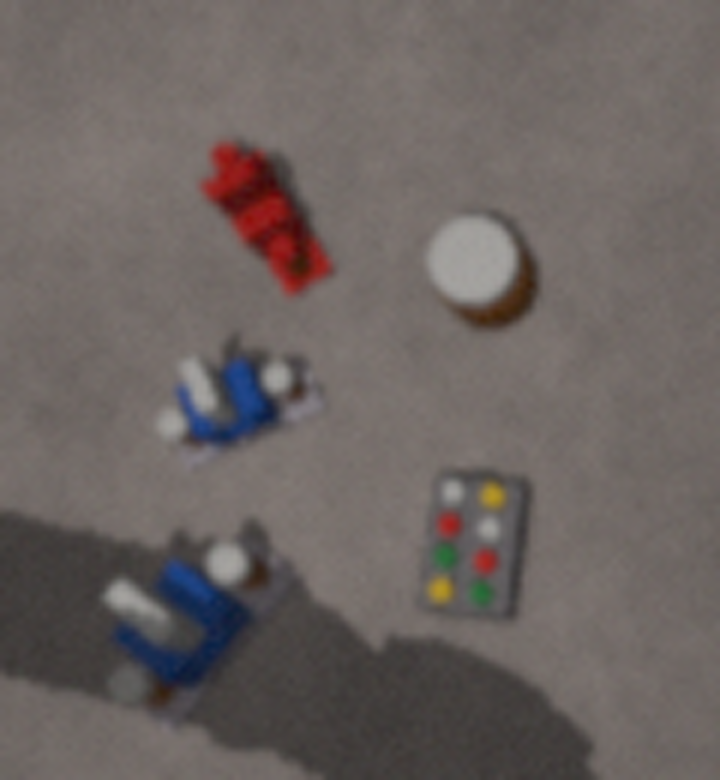

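View pics/t_b.png

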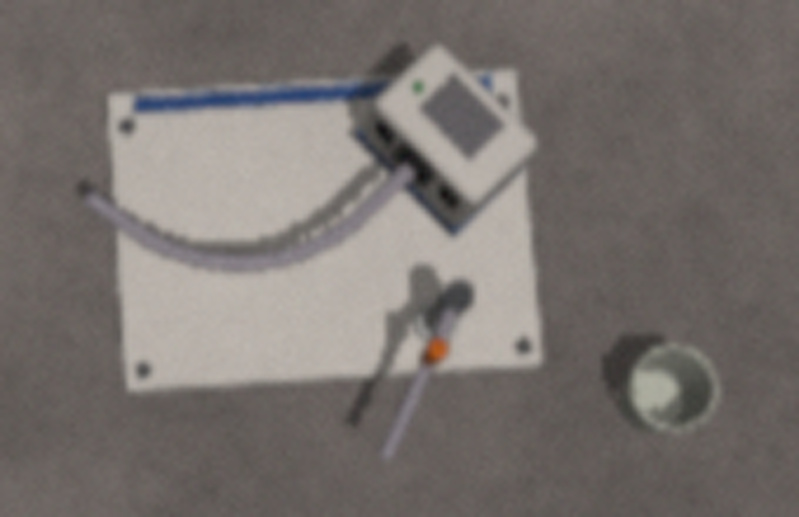

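View pics/s_a.png

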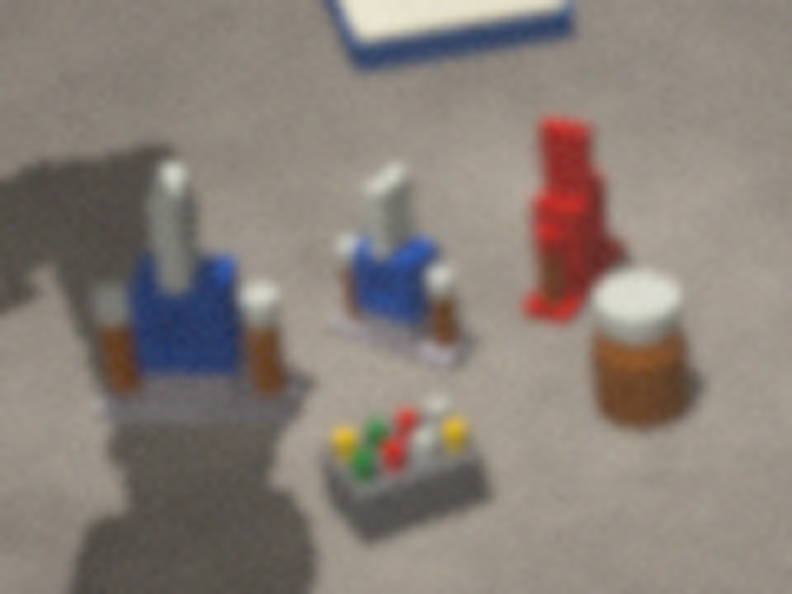

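View pics/s_b.png

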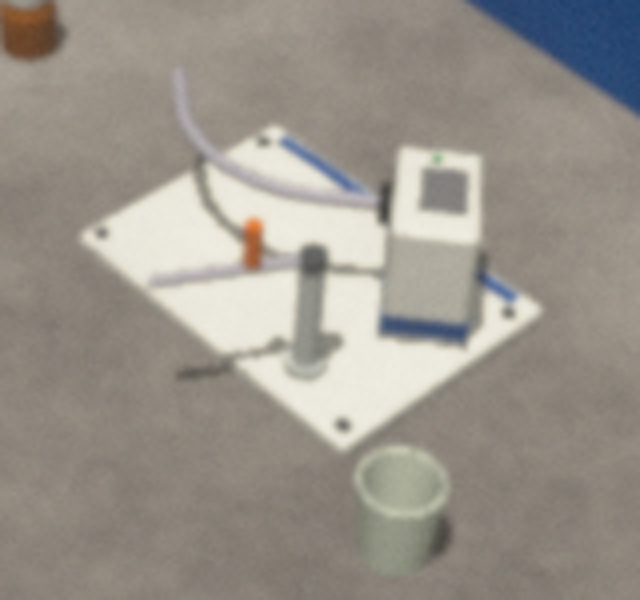

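```bash
cat > fit0.py <<'E'
from h import *
from scipy.optimize import least_squares
t=pickle.load(open("pics/top0.pkl","rb"));s=pickle.load(open("pics/side0.pkl","rb"))
def rod(L):  # local x,y,theta
    L=np.atleast_1d(L).astype(float); a=np.radians(80)
    x=np.where(L<40,L,0);y=np.zeros_like(L);th=np.zeros_like(L)
    b=np.clip((L-40)/120,0,a)
    x=np.where(L<40,L,40+120*np.sin(b)); y=np.where(L<40,0,120*(1-np.cos(b)))
    e=np.clip(L-40-120*a,0,None); x=x+e*np.cos(a);y=y+e*np.sin(a)
    return np.c_[x,y]/1000,b
def rodw(p,L):
    q,b=rod(L);c,s_=np.cos(p[2]),np.sin(p[2])
    return np.c_[p[0]+c*q[:,0]-s_*q[:,1],p[1]+s_*q[:,0]+c*q[:,1],np.full(len(q),.11)], b+p[2]
if __name__=="__main__":
    tp=np.array([(85,188),(130,222),(185,253),(240,265),(300,253),(350,222),(405,172)])/4.7+[230,120]
    sp=np.array([(180,70),(190,112),(215,150),(260,178),(310,193),(370,201)])/4+[230,160]
    LL=np.linspace(0,250,600)
    def res(p):
        out=[]
        for f,P in((t,tp),(s,sp)):
            pr=proj(f,rodw(p,LL)[0])
            for i,q in enumerate(P):
                if i==0: out+=list(pr[0]-q)
                else: out.append(np.min(np.hypot(*(pr-q).T)))
        return np.array(out)
    for y0 in (-2.2,-2.0):
        so=least_squares(res,[.61,.034,y0],x_scale=[.01,.01,.1],diff_step=1e-4)
        print(so.x.round(4),np.degrees(so.x[2]).round(1),so.cost,res(so.x).round(2))
    p=so.x
    Lh=40+120*np.radians(80)+30
    w,th=rodw(p,[Lh]);print("dock",w.round(4),np.degrees(th))
    # knob / caps
    def c(f,q,k,o): return ray(f,*(np.array(q)/k+o))
    print("knobtop",tri([c(t,(437,350),4.7,[230,120]),c(s,(254,222),4,[230,160])]))
    print("post",tri([c(t,(459,296),4.7,[230,120]),c(s,(313,253),4,[230,160])]))
    print("fin top",tri([c(t,(200,380),6,[100,120]),c(s,(388,178),6.6,[140,110])]))
    print("capL",tri([c(t,(173,424),6,[100,120]),c(s,(347,240),6.6,[140,110])]))
    print("capR",tri([c(t,(277,378),6,[100,120]),c(s,(440,270),6.6,[140,110])]))
E
python3 fit0.py
```

```text
[ 0.6059  0.0362 -2.1948] -125.8 2.107393206527679 [ 0.14  0.68  0.3   0.17  0.94  0.58  0.07  0.06  1.   -0.37  0.73  0.65
  0.52  0.23  0.04]
[ 0.6061  0.0364 -2.1973] -125.9 2.0979149662692236 [ 0.06  0.61  0.31  0.14  0.92  0.57  0.07  0.05  1.   -0.43  0.75  0.66
  0.52  0.23  0.03]
dock [[ 0.6146 -0.1714  0.11  ]] [-45.89411163]
knobtop [ 0.49288838 -0.19364984  0.16709743]
post [ 0.53379772 -0.21281028  0.13081753]
fin top [0.5246473  0.39877134 0.11012126]
capL [0.50804199 0.4252928  0.06140914]
capR [0.53569936 0.37004958 0.05974101]
```

```bash
cat > plan.py <<'E'
from h import *
from bench import r
import json
def plan(way, start=None, step=0.012, srow=None, q=0.0005, qa=0.1):
    """way: list of (x,y,z,psi_deg,nrows) ; tool down; prints rows"""
    o=r.get_obs(); T=wT(o) if start is None else start.copy()
    rows=[]
    for (x,y,z,psi,n) in way:
        p0=T[:3,3].copy(); z0=0; ps0=np.degrees(np.arctan2(T[1,0],T[0,0]))
        dps=(psi-ps0+180)%360-180
        if n is None: n=int(max(np.ceil(np.linalg.norm(np.array([x,y,z])-p0)/step),np.ceil(abs(dps)/5-1e-3),1))
        for i in range(1,n+1):
            P=p0+(np.array([x,y,z])-p0)*i/n; ps=np.radians(ps0+dps*i/n)
            Rt=np.array([[np.cos(ps),np.sin(ps),0],[np.sin(ps),-np.cos(ps),0],[0,0,-1]])
            sh=np.round(T[:3,:3].T@(P-T[:3,3])/q)*q
            rv=R.from_matrix(T[:3,:3].T@Rt).as_rotvec(degrees=True)/5
            rv=np.clip(np.round(rv/qa)*qa,-1,1)
            T[:3,3]+=T[:3,:3]@sh; T[:3,:3]=T[:3,:3]@R.from_rotvec(rv*5,degrees=True).as_matrix()
            rows.append([[round(float(a),4)+0. for a in sh],[round(float(a),1)+0. for a in rv]])
    for i in range(0,len(rows),20): print(json.dumps(rows[i:i+20]).replace(" ",""));
    print("end",T[:3,3].round(4),np.degrees(np.arctan2(T[1,0],T[0,0])).round(2),len(rows))
    return T
E
python3 -c "
from plan import *
plan([(.52,.40,.24,-63.4,None)])"
```

```text
[[[-0.0035,0.011,-0.0005],[0.0,0.0,0.9]],[[-0.0025,0.0115,0.0],[0.0,0.0,1.0]],[[-0.0015,0.0115,-0.0005],[0.0,0.0,0.9]],[[-0.0005,0.0115,-0.0005],[0.0,0.0,1.0]],[[0.0005,0.0115,0.0],[0.0,0.0,0.9]],[[0.0015,0.0115,-0.0005],[0.0,0.0,1.0]],[[0.002,0.0115,-0.0005],[0.0,0.0,0.9]],[[0.0035,0.011,0.0],[0.0,0.0,1.0]],[[0.004,0.0105,-0.0005],[0.0,0.0,0.9]],[[0.005,0.0105,-0.0005],[0.0,0.0,1.0]],[[0.006,0.01,-0.0005],[0.0,0.0,0.9]],[[0.0065,0.0095,0.0],[0.0,0.0,1.0]],[[0.0075,0.009,-0.0005],[0.0,0.0,0.9]],[[0.008,0.008,-0.0005],[0.0,0.0,1.0]],[[0.009,0.0075,0.0],[0.0,0.0,0.9]],[[0.0095,0.007,-0.0005],[0.0,0.0,1.0]],[[0.01,0.006,-0.0005],[0.0,0.0,0.9]],[[0.01,0.005,0.0],[0.0,0.0,1.0]],[[0.011,0.004,-0.0005],[0.0,0.0,0.9]],[[0.011,0.0035,-0.0005],[0.0,0.0,1.0]]]
[[[0.0115,0.0025,0.0],[0.0,0.0,0.9]],[[0.0115,0.0015,-0.0005],[0.0,0.0,1.0]],[[0.0115,0.0005,-0.0005],[0.0,0.0,0.9]],[[0.0115,-0.0005,0.0],[0.0,0.0,1.0]],[[0.0115,-0.0015,-0.0005],[0.0,0.0,0.9]],[[0.0115,-0.0025,-0.0005],[0.0,0.0,1.0]],[[0.011,-0.003,-0.0005],[0.0,0.0,0.9]]]
end [0.52   0.3999 0.2402] -63.31 27
```

send_rows([
  [[-0.011,0.037,-0.001],[0,0,0]],
  [[-0.011,0.037,-0.001],[0,0,0]],
  [[-0.011,0.037,-0.001],[0,0,0]],
  [[-0.011,0.037,-0.001],[0,0,0]],
  [[-0.011,0.037,-0.001],[0,0,0]],
  [[-0.011,0.037,-0.001],[0,0,0]],
  [[-0.011,0.037,-0.001],[0,0,0]],
  [[-0.013,0.04,-0.001],[0,0,1]],
  [[0,0,0],[0,0,1]],
  [[0,0,0],[0,0,1]],
  [[0,0,0],[0,0,1]],
  [[0,0,0],[0,0,1]],
  [[0,0,0],[0,0,1]],
  [[0,0,0],[0,0,1]],
  [[0,0,0],[0,0,1]],
  [[0,0,0],[0,0,1]],
  [[0,0,0],[0,0,1]],
  [[0,0,0],[0,0,1]],
  [[0,0,0],[0,0,1]],
  [[0,0,0],[0,0,1]],
])

```text
clock: 2.65
tcp_pos: [0.5202, 0.4009, 0.2389]
orientation: [3.141, -0.013, -0.001]
contact_force: [0.3, 0.3, -0.4]
grip_width: 0.0852
```

send_rows([
  [[0,0,0],[0,0,1]],
  [[0,0,0],[0,0,1]],
  [[0,0,0],[0,0,1]],
  [[0,0,0],[0,0,1]],
  [[0,0,0],[0,0,1]],
  [[0,0,0],[0,0,1]],
  [[0,0,0],[0,0,1]],
  [[0,0,0],[0,0,1]],
  [[0,0,0],[0,0,1]],
  [[0,0,0],[0,0,1]],
  [[0,0,0],[0,0,1]],
  [[0,0,0],[0,0,1]],
  [[0,0,0],[0,0,0.6]],
  [[0,0,0],[0,0,0]],
])

```text
clock: 4.4
tcp_pos: [0.5201, 0.401, 0.239]
orientation: [2.674, -1.647, -0.0]
contact_force: [-0.8, -0.6, 0.3]
grip_width: 0.0855
```

```bash
cat > look.py <<'E'
import sys
from h import *
from bench import r, grab_frame
n,tag=sys.argv[1],sys.argv[2]
o=r.get_obs(); f=grab_frame(n); pickle.dump((f,o),open(f"pics/{tag}.pkl","wb"))
box=tuple(map(int,sys.argv[3].split(","))) if len(sys.argv)>3 else None
save(f,tag,box,float(sys.argv[4]) if len(sys.argv)>4 else 1.5)
T=wT(o);print(round(o["clock"],2),o["tcp_pos"].round(4),"psi",np.degrees(np.arctan2(T[1,0],T[0,0])).round(2),"z",T[:3,2].round(4),"F",o["contact_force"].round(1),"w",round(o["grip_width"],4),"j",o["joints"].round(2))
E
python3 look.py wrist w1
```

```text
4.4 [0.5201 0.401  0.239 ] psi -63.27 z [-4.e-04 -5.e-04 -1.e+00] F [-0.8 -0.6  0.3] w 0.0855 j [-1.17  0.49  0.6   1.62 -0.3   1.12 -1.6 ]
```

View pics/w1.png

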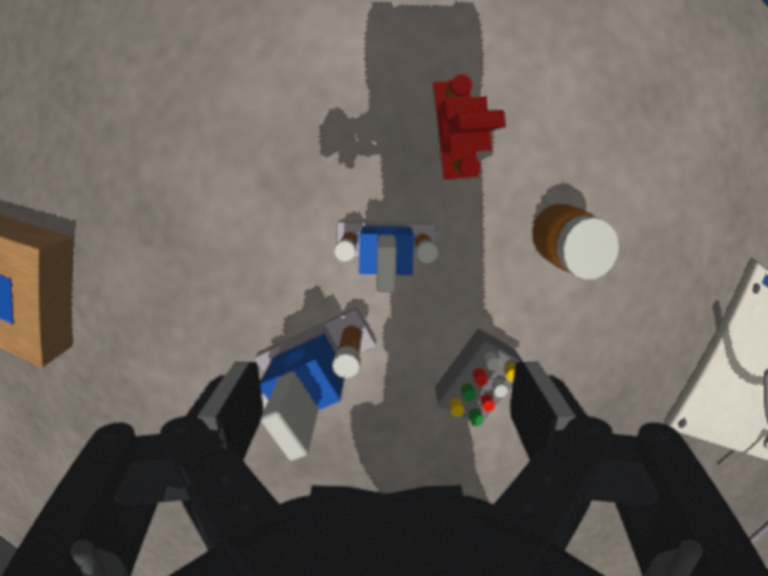

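Run:
```python
from h import *
f,o=pickle.load(open("pics/w1.pkl","rb"))
save(f,"w1c",(210,135,310,205),8)
```

```text
(no output)
```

View pics/w1c.png

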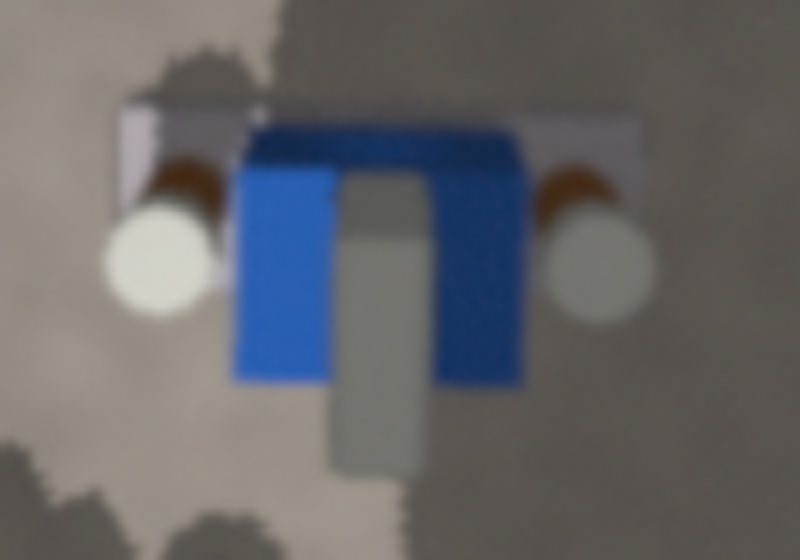

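```bash
cat > fitc.py <<'E'
from h import *
from scipy.optimize import least_squares
f,o=pickle.load(open("pics/w1.pkl","rb"))
px=np.array([(338,238),(432,238),(424,475),(330,475),(240,168),(524,168),(234,382),(522,386),(158,265),(598,268)])/8+[210,135]-0.0
# local x: image-down is? tool x = image right = carrier y ; tool y = image down ; carrier x = ?
# define local (a along tool x, b along tool y)
loc=np.array([(-6,-15,110),(6,-15,110),(6,15,110),(-6,15,110),(-20,-15,65),(20,-15,65),(-20,15,65),(20,15,65),(-31,0,56),(31,0,56)])/1000
def W(p):
    c,s=np.cos(p[2]),np.sin(p[2])
    return np.c_[p[0]+c*loc[:,0]+s*loc[:,1],p[1]+s*loc[:,0]-c*loc[:,1],loc[:,2]]
so=least_squares(lambda p:(wproj(f,o,W(p))-px).ravel(),[.522,.398,-1.1],x_scale=[.01,.01,.1])
print(so.x.round(4),np.degrees(so.x[2]).round(2),so.fun.reshape(-1,2).round(2))
t=pickle.load(open("pics/top0.pkl","rb"))
tb=at_z(t,100+470/6,120+545/6,.048);bg=at_z(t,130,222,.06);print("tube",tb,"big",bg)
T=wT(o);print((np.array([tb,bg])-[so.x[0],so.x[1],0])@T[:3,:3])
E
python3 fitc.py
```

```text
[ 0.5237  0.4021 -1.1187] -64.1 [[-0.92 -0.44]
 [ 0.26 -0.26]
 [ 0.62  0.94]
 [-0.2   0.77]
 [-0.9  -0.23]
 [ 0.75  0.28]
 [-0.14 -0.11]
 [ 0.19 -0.12]
 [ 0.01 -0.63]
 [ 0.4  -0.25]]
tube [0.44783895 0.26257111 0.048     ] big [0.40745476 0.415191   0.06      ]
[[ 0.09056824  0.13052979 -0.04789761]
 [-0.06390408  0.09796358 -0.05995836]]
```

send_rows([
  [[0.0005,-0.0035,0.03],[0,0,0.2]],
  [[0,0,0.035],[0,0,0]],
  [[0,0,0.035],[0,0,0]],
  [[0,0,0.035],[0,0,0]],
  [[0,0,0.024],[0,0,0]],
  [[0,0,0.009],[0,0,0]],
  [[0,0,0],[0,0,0]],
  [[0,0,0],[0,0,0]],
], grip_force=60)

```text
clock: 5.45
tcp_pos: [0.5245, 0.4026, 0.0725]
orientation: [-2.658, 1.671, -0.001]
contact_force: [-0.8, 0.4, -0.1]
grip_width: 0.0852
```

```bash
python3 look.py wrist w2
```

```text
5.45 [0.5245 0.4026 0.0725] psi -64.3 z [ 0.0015  0.0013 -1.    ] F [-0.8  0.4 -0.1] w 0.0852 j [-1.1   0.68  0.5   1.74 -0.42  0.83 -1.52]
```

View pics/w2.png

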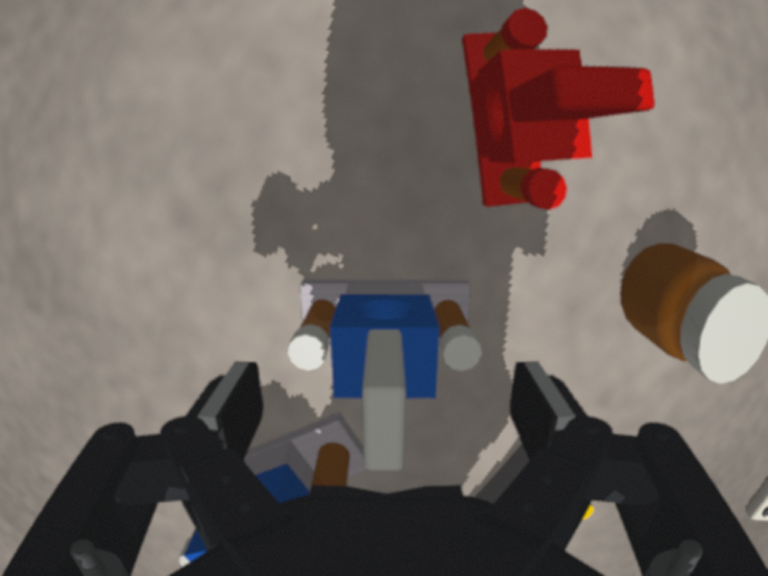

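send_rows([
  [[0,0,0.002],[0,0,0]],
  [[0,0,0],[0,0,0]],
  [[0,0,0],[0,0,0]],
  [[0,0,0],[0,0,0]],
  [[0,0,0],[0,0,0]],
  [[0,0,0],[0,0,0]],
  [[0,0,0],[0,0,0]],
  [[0,0,0],[0,0,0]],
  [[0,0,0],[0,0,0]],
  [[0,0,0],[0,0,0]],
  [[0,0,0],[0,0,0]],
  [[0,0,0],[0,0,0]],
], fingers=255, grip_force=60)

```text
clock: 7.0
tcp_pos: [0.5237, 0.4022, 0.0693]
orientation: [2.66, -1.672, -0.0]
contact_force: [-0.7, 0.8, -1.1]
grip_width: 0.0112
```

```bash
python3 look.py wrist w3
```

```text
7.0 [0.5237 0.4022 0.0693] psi -64.31 z [-1.e-04  0.e+00 -1.e+00] F [-0.7  0.8 -1.1] w 0.0112 j [-1.1   0.68  0.5   1.74 -0.42  0.83 -1.52]
```

View pics/w3.png

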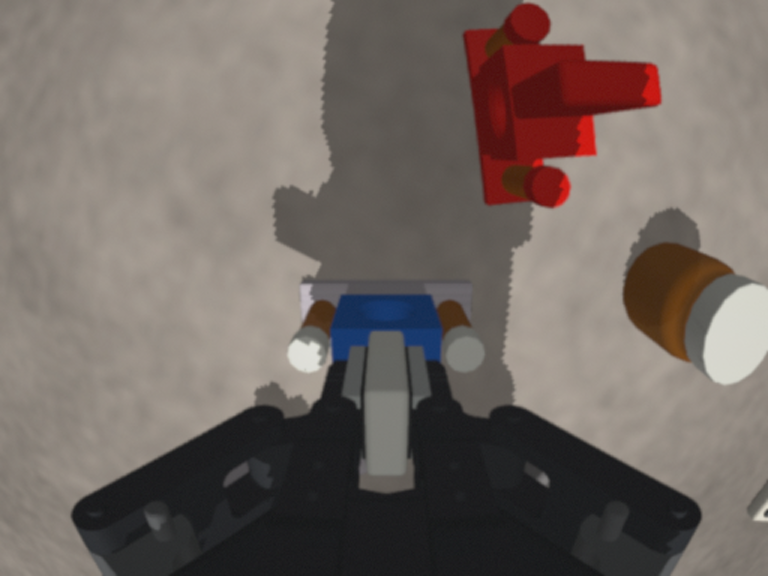

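send_rows([
  [[0,0,-0.01],[0,0,0]],
  [[0,0,-0.03],[0,0,0]],
  [[0,0,-0.045],[0,0,0]],
  [[0,0,-0.045],[0,0,0]],
  [[0,0,-0.045],[0,0,0]],
  [[0,0,-0.035],[0,0,0]],
  [[0.02,0.014,-0.02],[0,0,0]],
  [[0.034,0.024,0],[0,0,0]],
  [[0.035,0.024,0],[0,0,0]],
  [[0.035,0.024,0],[0,0,0]],
  [[0.035,0.024,0],[0,0,0]],
  [[0.035,0.024,0],[0,0,0]],
  [[0.035,0.024,0],[0,0,0]],
  [[0.035,0.024,0],[0,0,0]],
  [[0.035,0.024,0],[0,0,0]],
  [[0.034,0.024,0],[0,0,-0.7]],
  [[0,0,0],[0,0,-1]],
  [[0,0,0],[0,0,-1]],
  [[0,0,0],[0,0,-1]],
  [[0,0,0],[0,0,-1]],
])

```text
clock: 9.55
tcp_pos: [0.4604, 0.0015, 0.2995]
orientation: [-2.945, 1.093, 0.001]
contact_force: [0.3, 0.1, -2.8]
grip_width: 0.0114
```

send_rows([
  [[0,0,0],[0,0,-1]],
  [[0,0,0],[0,0,0]],
  [[0,0,0],[0,0,0]],
])

```text
clock: 9.93
tcp_pos: [0.4607, 0.002, 0.2994]
orientation: [-2.988, 0.969, 0.0]
contact_force: [-0.1, -0.4, -1.9]
grip_width: 0.0111
```

```bash
python3 look.py wrist w4; python3 look.py top t4
```

```text
9.93 [0.4607 0.002  0.2994] psi -35.94 z [ 0.e+00  4.e-04 -1.e+00] F [-0.1 -0.4 -1.9] w 0.0111 j [-0.93  0.03  0.82  2.   -0.02  1.13 -0.72]
9.97 [0.4607 0.0021 0.2994] psi -35.91 z [ 0.e+00  3.e-04 -1.e+00] F [-0.3 -0.5 -2.2] w 0.0115 j [-0.93  0.03  0.82  2.   -0.02  1.13 -0.72]
```

View pics/w4.png

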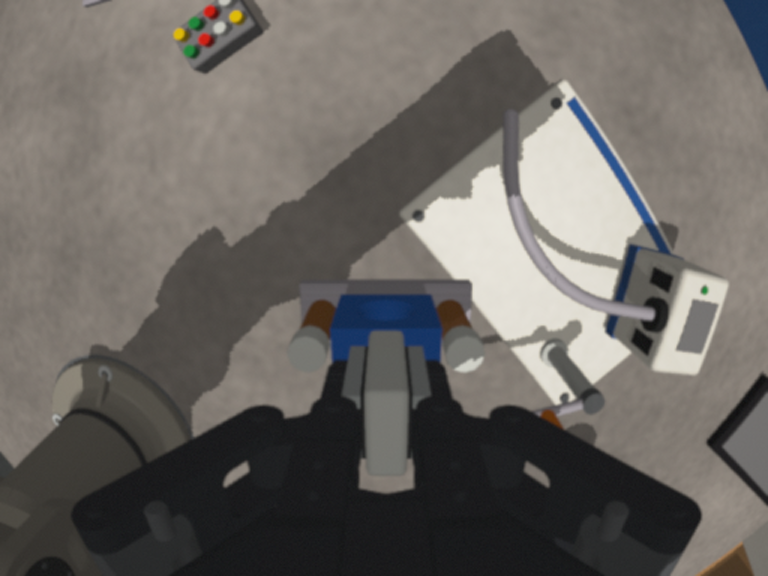

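View pics/t4.png

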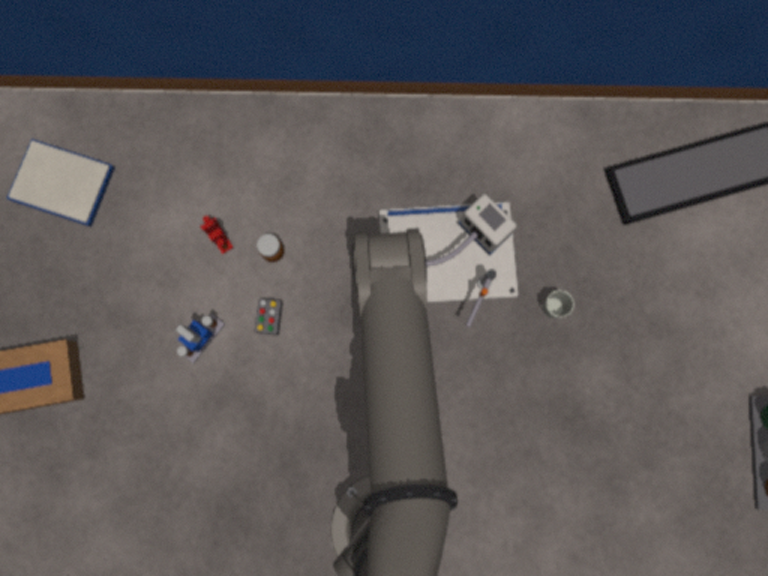

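Run:
```python
from h import *
f,o=pickle.load(open("pics/w4.pkl","rb"))
save(f,"w4c",(320,60,490,220),4.6)
save(f,"w4d",(340,200,440,300),6)
```

```text
(no output)
```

View pics/w4c.png

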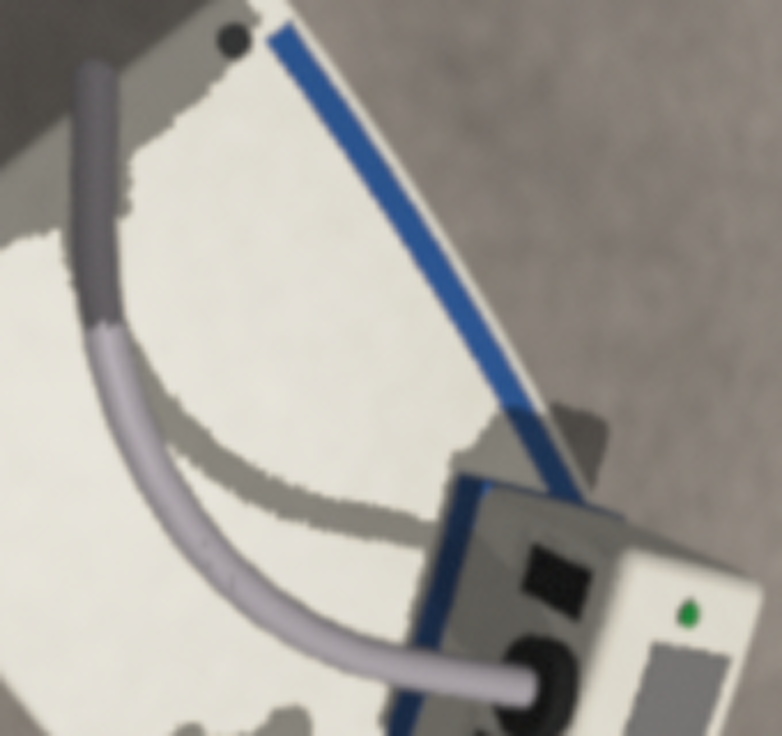

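View pics/w4d.png

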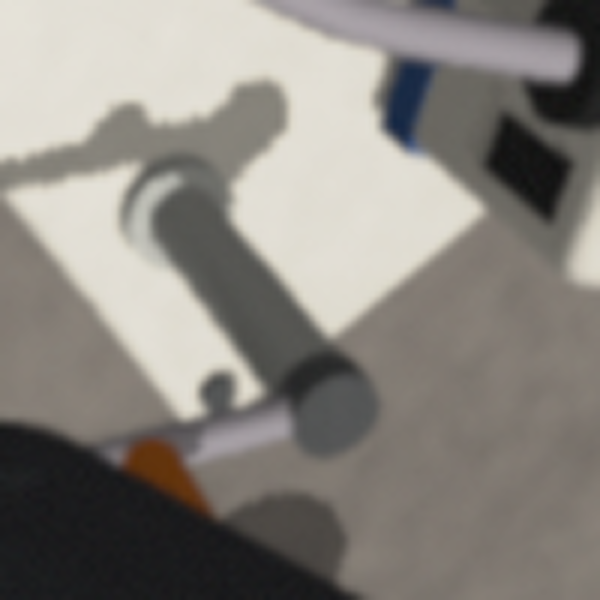

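```bash
cat > fit1.py <<'E'
from h import *
from fit0 import rodw
from scipy.optimize import least_squares
f,o=pickle.load(open("pics/w4.pkl","rb"))
P=np.array([(96,120),(95,200),(97,270),(104,325),(128,410),(170,500),(235,582),(310,635),(400,666),(500,685)])/4.6+[320,60]
tip=np.array([97,62])/4.6+[320,60]; ring=np.array([527,688])/4.6+[320,60]
cor=np.array([np.array([632,552])/4.6+[320,60],np.array([762,590])/4.6+[320,60],np.array([568,280])/6+[340,200]])
Lh=40+120*np.radians(80)+30
LL=np.linspace(-6,Lh+15,900)
def dockpts(p,q):
    w,th=rodw(p,[Lh]);c,s=np.cos(th[0]),np.sin(th[0])
    q=np.array(q)/1000.;return np.c_[w[0,0]+c*q[:,0]-s*q[:,1],w[0,1]+s*q[:,0]+c*q[:,1],.11+q[:,2]]
if __name__=="__main__":
    C=[(25,50,18),(90,50,18),(25,-50,18),(15,0,0)]
    def res(p,full=False):
        pr=wproj(f,o,rodw(p,LL)[0]); a=[np.min(np.hypot(*(pr-q).T)) for q in P]
        b=(wproj(f,o,dockpts(p,C))-np.vstack([cor,ring])).ravel()*0.5
        return np.r_[a,b]
    so=least_squares(res,[.606,.036,-2.197],x_scale=[.01,.01,.1],diff_step=1e-4)
    p=so.x;print(p.round(4),np.degrees(p[2]).round(2));print(res(p).round(2))
    print("tip px",wproj(f,o,rodw(p,[-6,0,5])[0]).round(1),tip.round(1))
    print("dock",dockpts(p,[(0,0,0)]).round(4),np.degrees(p[2])+80,"post",dockpts(p,[(-26,-85,9)]),wproj(f,o,dockpts(p,[(-26,-85,20)])),"seen",np.array([335,412])/6+[340,200])
    np.save("rodp.npy",p)
E
python3 fit1.py
```

```text
[ 0.6032  0.0383 -2.1892] -125.43
[ 0.07  0.11  0.1   0.08  0.31  0.06  0.29  0.09  0.14  0.14 -0.13 -0.43
  1.5  -0.41 -0.48  1.26 -0.45  0.04]
tip px [[341.   67.4]
 [341.   72.6]
 [341.   76.9]] [341.1  73.5]
dock [[ 0.6134 -0.1695  0.11  ]] -45.43264718287044 post [[ 0.53458269 -0.21061899  0.119     ]] [[395.9173651  269.88463904]] seen [395.83333333 268.66666667]
```

Run:
```python
from plan import *
from fit0 import rodw
p=np.load("rodp.npy")
w,th=rodw(p,[-45]);w=w[0];psi=np.degrees(th[0])+90
T=plan([(w[0],w[1],.299,psi,6),(w[0],w[1],.1343,psi,6)])
```

```text
[[[0.0155,-0.0265,0.0],[0.0,0.0,0.0]],[[0.016,-0.026,0.0],[0.0,0.0,0.0]],[[0.0155,-0.0265,0.0],[0.0,0.0,0.0]],[[0.0155,-0.026,0.0005],[0.0,0.0,-0.1]],[[0.016,-0.0265,0.0],[0.0,0.0,0.0]],[[0.016,-0.026,0.0],[0.0,0.0,0.0]],[[0.0,0.0,0.0275],[0.0,0.0,0.0]],[[0.0,0.0,0.0275],[0.0,0.0,0.0]],[[0.0,0.0,0.0275],[0.0,0.0,0.0]],[[0.0,0.0,0.027],[0.0,0.0,0.0]],[[0.0,0.0,0.0275],[0.0,0.0,0.0]],[[0.0,0.0,0.0275],[0.0,0.0,0.0]]]
end [0.6295 0.0749 0.1344] -35.39 12
```

send_rows([
  [[0.0155,-0.0265,0],[0,0,0]],
  [[0.016,-0.026,0],[0,0,0]],
  [[0.0155,-0.0265,0],[0,0,0]],
  [[0.0155,-0.026,0],[0,0,-0.1]],
  [[0.016,-0.0265,0],[0,0,0]],
  [[0.016,-0.026,0],[0,0,0]],
  [[0,0,0.0275],[0,0,0]],
  [[0,0,0.0275],[0,0,0]],
  [[0,0,0.0275],[0,0,0]],
  [[0,0,0.0275],[0,0,0]],
  [[0,0,0.0275],[0,0,0]],
  [[0,0,0.0275],[0,0,0]],
  [[0,0,0],[0,0,0]],
  [[0,0,0],[0,0,0]],
])

```text
clock: 11.78
tcp_pos: [0.6302, 0.0753, 0.1352]
orientation: [-2.993, 0.953, -0.002]
contact_force: [0.3, 0.1, -2.4]
grip_width: 0.0115
```

```bash
python3 look.py side s5 230,120,390,240 5;python3 look.py wrist w5
```

```text
11.78 [0.6302 0.0753 0.1352] psi -35.33 z [ 0.0012 -0.     -1.    ] F [ 0.3  0.1 -2.4] w 0.0115 j [-0.69  0.6   0.68  1.78 -0.46  0.93 -0.44]
11.82 [0.6304 0.0752 0.1356] psi -35.33 z [ 2.e-03  2.e-04 -1.e+00] F [ 0.1  0.2 -1.9] w 0.0111 j [-0.7   0.6   0.68  1.78 -0.46  0.93 -0.44]
```

View pics/s5.png

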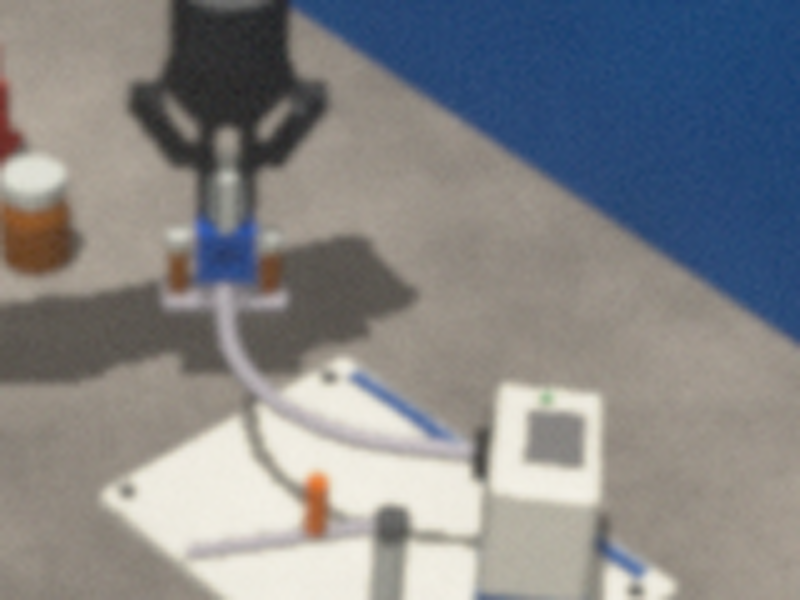

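View pics/w5.png

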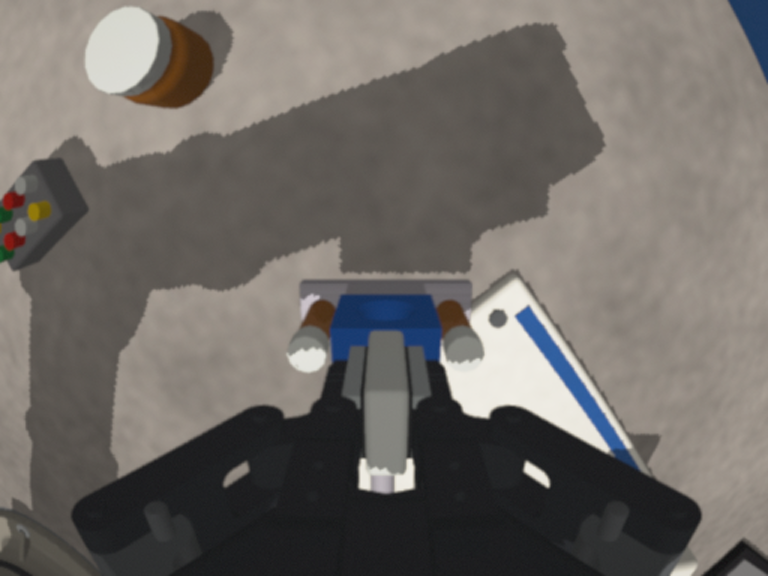

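Run:
```python
from h import *
from fit0 import rodw
from bench import r
p=np.load("rodp.npy")
s,o=pickle.load(open("pics/s5.pkl","rb"))
w,th=rodw(p,[0,-30,10,20,30])
pr=(proj(s,w)-[230,120])*5
print("pred tip, front-bore, rod10..30",pr.round(0))
f,o=pickle.load(open("pics/w5.pkl","rb"))
print((wproj(f,o,rodw(p,[0,10,20,30,40,50])[0])*1.5).round(0))
save(s,"s5c",(255,150,300,195),16)
save(f,"w5c",(215,180,300,345),5)
```

```text
pred tip, front-bore, rod10..30 [[225. 286.]
 [224. 258.]
 [225. 295.]
 [226. 304.]
 [226. 314.]]
[[383. 434.]
 [383. 451.]
 [383. 467.]
 [383. 482.]
 [383. 497.]
 [384. 510.]]
```

View pics/s5c.png

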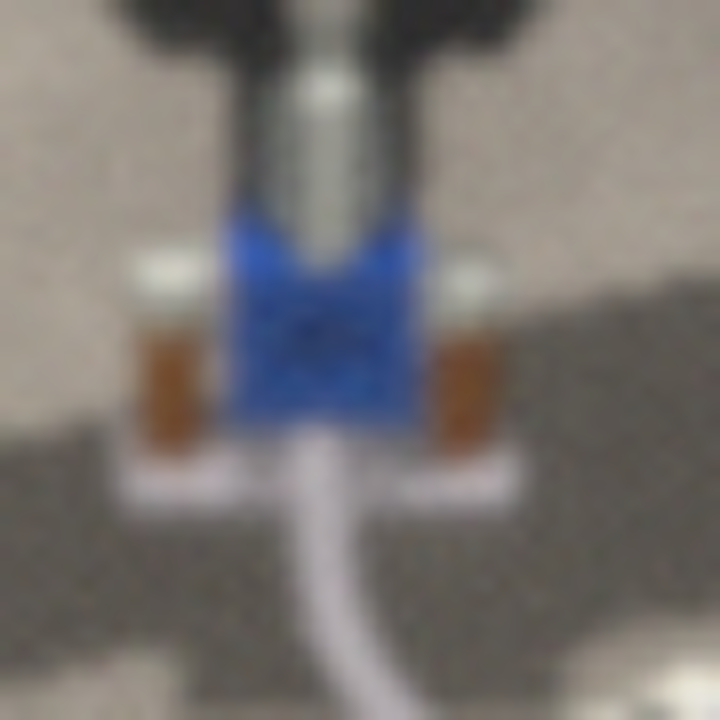

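View w5c.

View pics/w5c.png

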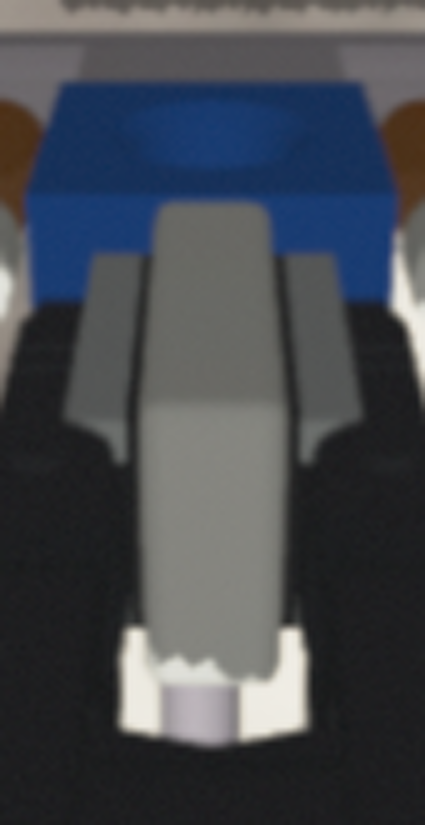

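```bash
cat > slide.py <<'E'
import sys
from plan import *
from fit0 import rodw
def go(L0,L1,n,start,dx=0,z=.1343):
    """rows from current est pose along the rod; dx lateral fudge"""
    p=np.load("rodp.npy"); way=[]
    for L in np.linspace(L0,L1,n+1)[1:]:
        w,th=rodw(p,[L]); way.append((w[0,0],w[0,1],z,np.degrees(th[0])+90,1))
    return plan(way,start=start)
def down(x,y,z,psi):
    ps=np.radians(psi);T=np.eye(4);T[:3,:3]=[[np.cos(ps),np.sin(ps),0],[np.sin(ps),-np.cos(ps),0],[0,0,-1]];T[:3,3]=x,y,z;return T
E
python3 - <<'E'
from slide import *
ps=np.radians(-35.4);e=np.array([np.cos(ps),np.sin(ps)])*.0006
go(-45,25,8,down(.6303+e[0],.0753+e[1],.135,-35.4))
E
```

```text
[[[-0.001,0.0095,0.0005],[0.0,0.0,0.0]],[[0.0,0.009,0.0],[0.0,0.0,0.0]],[[0.0,0.0085,0.0],[0.0,0.0,0.0]],[[0.0,0.009,0.0],[0.0,0.0,0.0]],[[0.0,0.0085,0.0],[0.0,0.0,0.0]],[[0.0,0.009,0.0],[0.0,0.0,0.0]],[[0.0,0.0085,0.0],[0.0,0.0,0.0]],[[0.0,0.009,0.0],[0.0,0.0,0.0]]]
end [0.5888 0.0177 0.1345] -35.4 8
```

send_rows([
  [[-0.0015,0.0095,0.0005],[0,0,0]],
  [[0,0.009,0],[0,0,0]],
  [[0,0.0085,0],[0,0,0]],
  [[0,0.009,0],[0,0,0]],
  [[0,0.0085,0],[0,0,0]],
  [[0,0.009,0],[0,0,0]],
  [[0,0,0],[0,0,0]],
  [[0,0,0],[0,0,0]],
])

```text
clock: 12.88
tcp_pos: [0.5975, 0.0328, 0.1338]
orientation: [-2.993, 0.952, -0.0]
contact_force: [0.2, 0.2, -2.8]
grip_width: 0.0113
```

```bash
python3 look.py side s6 255,150,315,210 10;python3 look.py wrist w6 180,150,330,345 3
```

```text
12.88 [0.5975 0.0328 0.1338] psi -35.3 z [ 3.e-04  3.e-04 -1.e+00] F [ 0.2  0.2 -2.8] w 0.0113 j [-0.66  0.55  0.69  1.87 -0.44  0.88 -0.37]
12.93 [0.5975 0.0329 0.1338] psi -35.28 z [ 2.e-04  2.e-04 -1.e+00] F [ 0.1  0.3 -2. ] w 0.0118 j [-0.66  0.55  0.69  1.87 -0.44  0.88 -0.37]
```

View pics/s6.png

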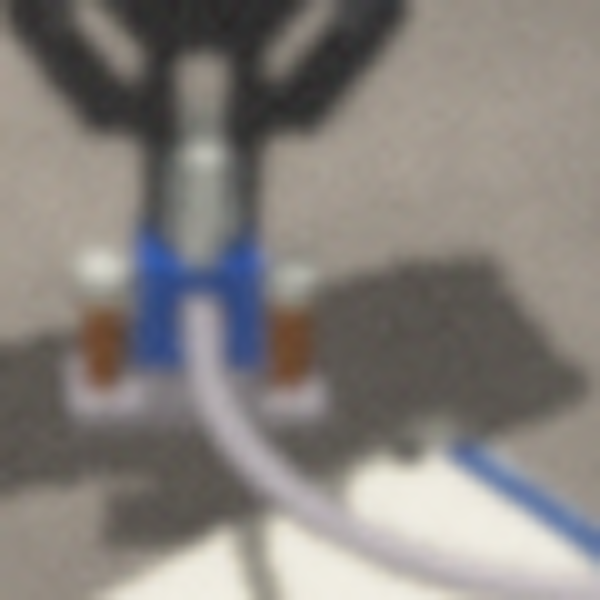

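View pics/w6.png

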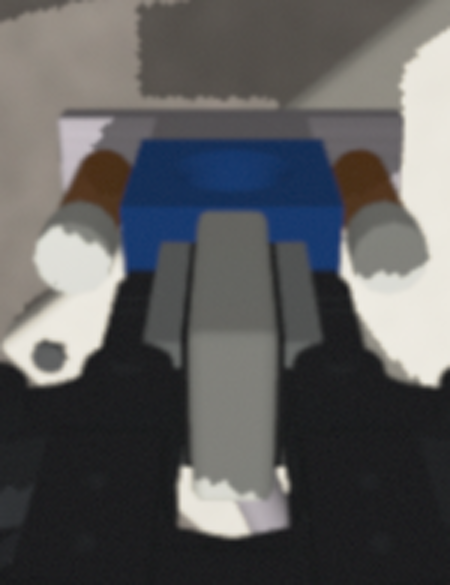

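Run:
```python
from slide import *
f,o=pickle.load(open("pics/w6.pkl","rb")); p=np.load("rodp.npy")
for q in (p,p+[-.001,.0007,0]):
    print(wproj(f,o,rodw(q,np.arange(30,90,8))[0]).round(1))
    p2=q
np.save("rodp2.npy",p+[-.0007,.0005,0])
import slide
p=np.load("rodp2.npy");way=[]
for L in np.linspace(7.7,257,26)[1:]:
    if L>238: continue
    w,th=rodw(p,[L]);way.append((w[0,0],w[0,1],.134,np.degrees(th[0])+90,1))
w,th=rodw(p,[237.5]);way.append((w[0,0],w[0,1],.134,np.degrees(th[0])+90,1))
T=plan(way,start=down(.5975,.0329,.134,-35.3))
```

```text
[[259.  261.1]
 [259.  271.7]
 [259.1 281.7]
 [260.1 291.3]
 [261.7 300.4]
 [264.1 308.9]
 [267.  317. ]
 [270.6 324.4]]
[[257.1 261.2]
 [257.1 271.7]
 [257.3 281.7]
 [258.3 291.3]
 [259.9 300.4]
 [262.3 309. ]
 [265.3 317. ]
 [268.9 324.5]]
[[[0.0005,0.01,0.0],[0.0,0.0,0.0]],[[0.0,0.01,0.0],[0.0,0.0,0.0]],[[0.0,0.01,0.0],[0.0,0.0,0.0]],[[0.0005,0.01,0.0],[0.0,0.0,-0.7]],[[0.0005,0.01,0.0],[0.0,0.0,-1.0]],[[0.0,0.01,0.0],[0.0,0.0,-0.9]],[[0.0005,0.01,0.0],[0.0,0.0,-1.0]],[[0.0005,0.0095,0.0],[0.0,0.0,-0.9]],[[0.0005,0.01,0.0],[0.0,0.0,-1.0]],[[0.0005,0.01,0.0],[0.0,0.0,-0.9]],[[0.0,0.01,0.0],[0.0,0.0,-1.0]],[[0.0005,0.01,0.0],[0.0,0.0,-0.9]],[[0.0005,0.01,0.0],[0.0,0.0,-1.0]],[[0.0005,0.01,0.0],[0.0,0.0,-0.9]],[[0.0005,0.01,0.0],[0.0,0.0,-1.0]],[[0.0,0.01,0.0],[0.0,0.0,-0.9]],[[0.0005,0.01,0.0],[0.0,0.0,-1.0]],[[0.0005,0.01,0.0],[0.0,0.0,-0.9]],[[0.0005,0.01,0.0],[0.0,0.0,-1.0]],[[0.0005,0.0095,0.0],[0.0,0.0,-0.9]]]
[[[0.0,0.01,0.0],[0.0,0.0,-0.1]],[[0.0,0.01,0.0],[0.0,0.0,0.0]],[[0.0,0.01,0.0],[0.0,0.0,0.0]],[[0.0,0.0005,0.0],[0.0,0.0,0.0]]]
end [ 0.6127 -0.1688  0.134 ] 44.7 24
```

send_rows([
  [[0.0005,0.01,0],[0,0,0]],
  [[0,0.01,0],[0,0,0]],
  [[0,0.01,0],[0,0,0]],
  [[0.0005,0.01,0],[0,0,-0.7]],
  [[0.0005,0.01,0],[0,0,-1]],
  [[0,0.01,0],[0,0,-0.9]],
  [[0.0005,0.01,0],[0,0,-1]],
  [[0.0005,0.0095,0],[0,0,-0.9]],
  [[0.0005,0.01,0],[0,0,-1]],
  [[0.0005,0.01,0],[0,0,-0.9]],
  [[0,0,0],[0,0,0]],
])

```text
clock: 14.35
tcp_pos: [0.5568, -0.0585, 0.134]
orientation: [3.14, -0.096, 0.0]
contact_force: [0.4, 1.0, -2.5]
grip_width: 0.012
```

```bash
python3 look.py side s7 255,150,335,210 9;python3 look.py wrist w7 180,150,330,345 3
python3 - <<'E'
from slide import *
p=np.load("rodp2.npy");o=r.get_obs();w,th=rodw(p,[107.4]);print(w,np.degrees(th)+90)
T=wT(o);print((o["tcp_pos"]-w[0])@T[:3,:3])
E
```

```text
14.35 [ 0.5568 -0.0585  0.134 ] psi -3.49 z [ 2.e-04 -2.e-04 -1.e+00] F [ 0.4  1.  -2.5] w 0.012 j [-0.44  0.45  0.56  1.95 -0.32  0.82  0.24]
14.4 [ 0.557  -0.0576  0.1339] psi -3.49 z [ 1.e-04  3.e-04 -1.e+00] F [-0.1  0.1 -2.4] w 0.0112 j [-0.44  0.45  0.56  1.95 -0.32  0.82  0.23]
[[ 0.55731622 -0.0566048   0.11      ]] [-3.25151769]
[-0.00015678  0.00035439 -0.02384032]
```

View pics/s7.png

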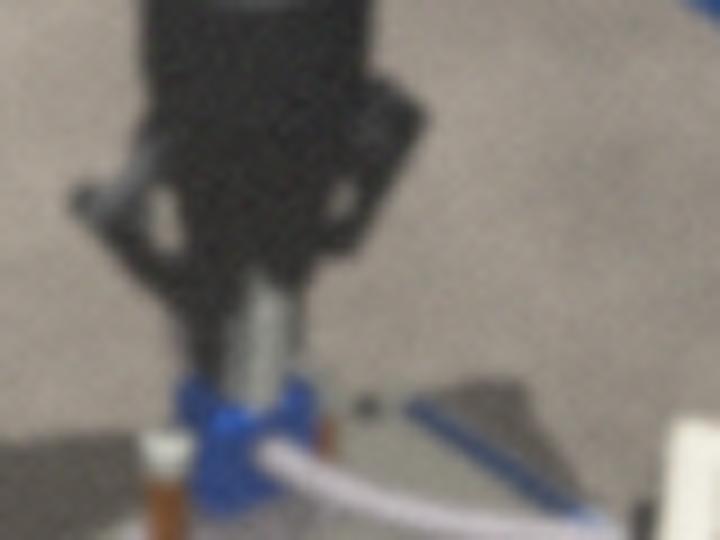

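View pics/w7.png

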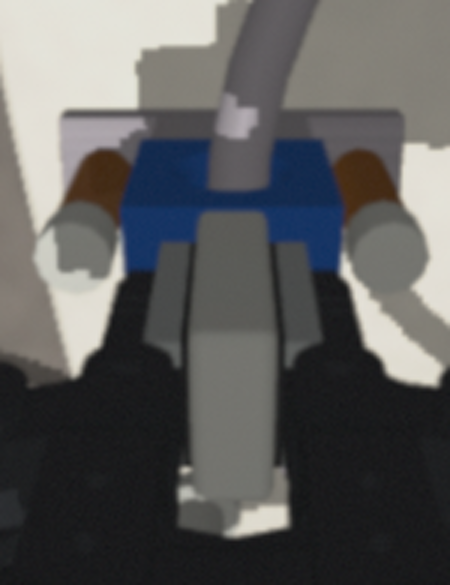

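send_rows([
  [[0.0005,0.01,0],[0,0,-1]],
  [[0.0005,0.01,0],[0,0,-0.9]],
  [[0.0005,0.01,0],[0,0,-1]],
  [[0.0005,0.01,0],[0,0,-1]],
  [[0.0005,0.01,0],[0,0,-1]],
  [[0.0005,0.01,0],[0,0,-0.9]],
  [[0.0005,0.01,0],[0,0,-1]],
  [[0.0005,0.01,0],[0,0,-0.9]],
  [[0.0005,0.01,0],[0,0,-1]],
  [[0,0,0],[0,0,0]],
])

```text
clock: 15.7
tcp_pos: [0.5861, -0.1403, 0.1337]
orientation: [2.951, 1.076, 0.0]
contact_force: [0.8, -0.2, -2.1]
grip_width: 0.0112
```

```bash
python3 look.py wrist w8 180,150,330,345 3
python3 - <<'E'
from slide import *
p=np.load("rodp2.npy");o=r.get_obs()
LL=np.linspace(0,250,2501);w,th=rodw(p,LL);d=np.hypot(*(w[:,:2]-o["tcp_pos"][:2]).T);i=d.argmin()
T=wT(o);print(LL[i],np.degrees(th[i])+90,(o["tcp_pos"]-w[i])@T[:3,:3])
ps=T
way=[]
for L in [LL[i]+10,LL[i]+20,LL[i]+30,237.5]:
    w,th=rodw(p,[L]);way.append((w[0,0],w[0,1],.134,np.degrees(th[0])+90,1))
plan(way,start=down(*o["tcp_pos"],np.degrees(np.arctan2(T[1,0],T[0,0]))))
E
```

```text
15.7 [ 0.5861 -0.1403  0.1337] psi 40.07 z [ 1.e-04 -1.e-04 -1.e+00] F [ 0.8 -0.2 -2.1] w 0.0112 j [-0.15  0.49  0.37  1.84 -0.23  0.85  1.03]
197.70000000000002 39.86355639390525 [ 9.17409331e-04  2.66042284e-05 -2.35598786e-02]
[[[-0.0005,0.01,-0.0005],[0.0,0.0,-0.9]],[[0.0,0.01,0.0],[0.0,0.0,0.0]],[[0.0,0.01,0.0],[0.0,0.0,0.0]],[[0.0,0.0095,0.0],[0.0,0.0,0.0]]]
end [ 0.6125 -0.1688  0.1341] 44.55 4
```

View pics/w8.png

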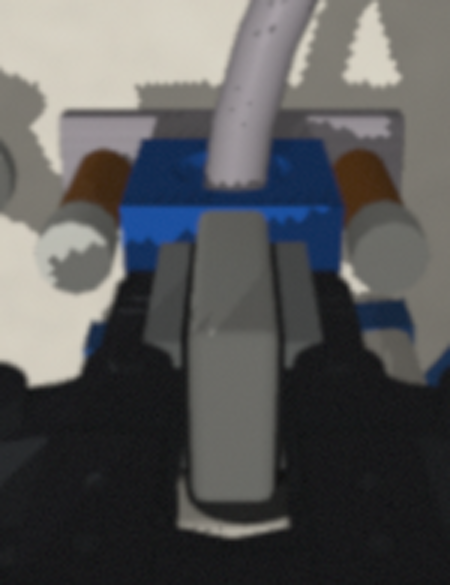

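send_rows([
  [[-0.0005,0.01,0],[0,0,-0.9]],
  [[0,0.01,0],[0,0,0]],
  [[0,0.009,0],[0,0,0]],
  [[0,0.004,0],[0,0,0]],
  [[0,0.003,0],[0,0,0]],
  [[0,0,0],[0,0,0]],
])

```text
clock: 16.5
tcp_pos: [0.6102, -0.1666, 0.1337]
orientation: [-2.906, -1.194, 0.0]
contact_force: [-0.1, 0.2, -3.2]
grip_width: 0.0113
```

```bash
python3 look.py wrist w9; python3 look.py side s9 290,160,370,220 9
```

```text
16.5 [ 0.6102 -0.1666  0.1337] psi 44.67 z [-2.e-04  1.e-04 -1.e+00] F [-0.1  0.2 -3.2] w 0.0113 j [-0.09  0.53  0.35  1.77 -0.22  0.88  1.14]
16.55 [ 0.6101 -0.1665  0.1337] psi 44.68 z [-3.e-04  2.e-04 -1.e+00] F [-0.2 -0.1 -2.9] w 0.0112 j [-0.09  0.53  0.35  1.77 -0.22  0.88  1.14]
```

View pics/w9.png

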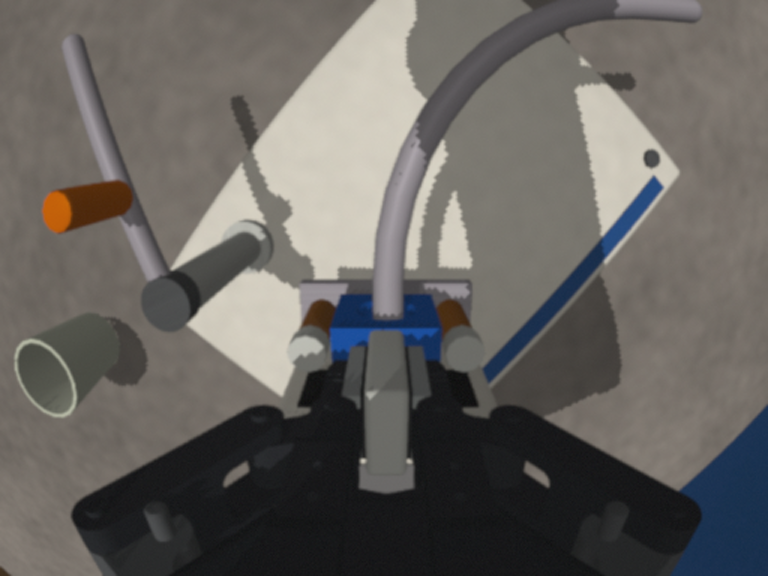

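View pics/s9.png

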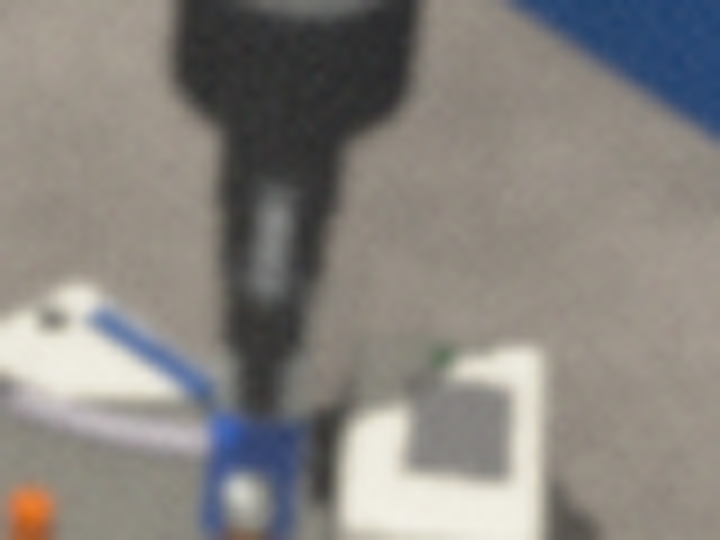

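send_rows([
  [[0,0.0015,0],[0,0,0]],
  [[0,0.001,0],[0,0,0]],
  [[0,0.001,0],[0,0,0]],
  [[0,0,0],[0,0,0]],
])

```text
clock: 17.1
tcp_pos: [0.6124, -0.1687, 0.1337]
orientation: [-2.905, -1.194, 0.001]
contact_force: [-1.7, 1.9, -1.3]
grip_width: 0.0117
```

send_rows([
  [[0,0.001,0],[0,0,0]],
  [[0,0,0],[0,0,0]],
])

```text
clock: 17.35
tcp_pos: [0.6125, -0.1687, 0.1335]
orientation: [-2.903, -1.194, 0.002]
contact_force: [-4.5, 3.8, 1.2]
grip_width: 0.0114
```

send_rows([
  [[0,0,0.001],[0,0,0]],
  [[0,0,0.001],[0,0,0]],
  [[0,0,0.001],[0,0,0]],
  [[0,0,0],[0,0,0]],
])

```text
clock: 17.85
tcp_pos: [0.6126, -0.1686, 0.1304]
orientation: [-2.903, -1.194, 0.002]
contact_force: [-3.8, 3.7, -0.7]
grip_width: 0.0111
```

send_rows([
  [[0,0,0],[0,0,0]],
  [[0,0,0],[0,0,0]],
  [[0,0,0],[0,0,0]],
  [[0,0,0],[0,0,0]],
  [[0,0,0],[0,0,0]],
  [[0,0,0],[0,0,0]],
], fingers=110)

```text
clock: 18.6
tcp_pos: [0.6134, -0.1698, 0.1308]
orientation: [2.906, 1.194, 0.0]
contact_force: [0.7, 0.4, 0.1]
grip_width: 0.0486
```

```bash
python3 look.py wrist w10
```

```text
18.6 [ 0.6134 -0.1698  0.1308] psi 44.69 z [ 0. -0. -1.] F [0.7 0.4 0.1] w 0.0486 j [-0.08  0.54  0.35  1.76 -0.23  0.88  1.15]
```

View pics/w10.png

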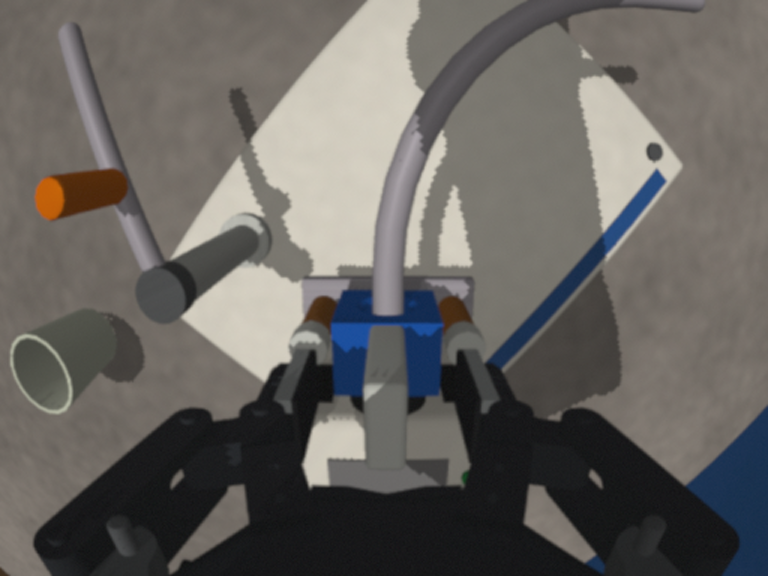

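send_rows([
  [[0,0,-0.015],[0,0,0]],
  [[0,0,-0.03],[0,0,0]],
  [[0,0,-0.04],[0,0,0]],
  [[0,0,-0.03],[0,0,0]],
  [[0,0,0],[0,0,0]],
], fingers=255)

```text
clock: 19.27
tcp_pos: [0.6151, -0.1706, 0.2498]
orientation: [2.903, 1.193, 0.009]
contact_force: [0.1, 0.2, -0.2]
grip_width: 0.0002
```

```bash
python3 look.py wrist w11
python3 - <<'E'
from slide import *
from fit1 import dockpts
p=np.load("rodp2.npy")
for p in (np.load("rodp.npy"),p):
  for tag,k,pt in (("w9",(57,213),(167,303)),("w10",(49,199),(165,293))):
    f,o=pickle.load(open(f"pics/{tag}.pkl","rb"))
    K=wat_z(f,o,k[0]/1.5,k[1]/1.5,.166);piv=dockpts(p,[(-26,-85,0)])[0]
    d=K-piv;print(tag,"knob",K.round(4),"r",np.hypot(d[0],d[1]).round(4),"ang",np.degrees(np.arctan2(d[1],d[0])).round(1),"piv",piv.round(4), "post px",wat_z(f,o,pt[0]/1.5,pt[1]/1.5,.133).round(4))
E
```

```text
19.27 [ 0.6151 -0.1706  0.2498] psi 44.67 z [ 6.4e-03 -9.0e-04 -1.0e+00] F [ 0.1  0.2 -0.2] w 0.0002 j [-0.11  0.41  0.39  1.65 -0.17  1.1   1.1 ]
w9 knob [ 0.4954 -0.1905  0.166 ] r 0.0441 ang 152.8 piv [ 0.5346 -0.2106  0.11  ] post px [ 0.5361 -0.2055  0.133 ]
w10 knob [ 0.4952 -0.1906  0.166 ] r 0.0442 ang 153.0 piv [ 0.5346 -0.2106  0.11  ] post px [ 0.537  -0.2044  0.133 ]
w9 knob [ 0.4954 -0.1905  0.166 ] r 0.0432 ang 152.9 piv [ 0.5339 -0.2101  0.11  ] post px [ 0.5361 -0.2055  0.133 ]
w10 knob [ 0.4952 -0.1906  0.166 ] r 0.0434 ang 153.2 piv [ 0.5339 -0.2101  0.11  ] post px [ 0.537  -0.2044  0.133 ]
```

View pics/w11.png

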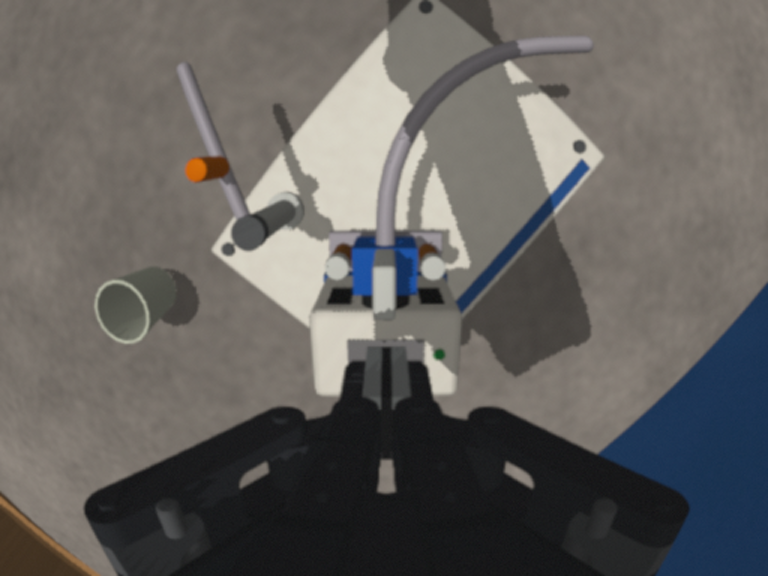

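```bash
cat > gate.py <<'E'
from slide import *
piv=np.array([.5345,-.2105]);
def pos(a,d,rr=.045):
    a=np.radians(a);return piv+rr*np.array([np.cos(a),np.sin(a)])+d*np.array([-np.sin(a),np.cos(a)])
E
python3 - <<'E'
from gate import *
b=pos(153,.032);print(b)
plan([(b[0],b[1],.25,-27,15),(b[0],b[1],.142,-27,4)],start=down(.6145,-.1704,.25,44.67))
E
```

```text
[ 0.47987701 -0.21858264]
[[[-0.0085,-0.004,0.0],[0.0,0.0,1.0]],[[-0.009,-0.0035,0.0],[0.0,0.0,0.9]],[[-0.0095,-0.0025,0.0],[0.0,0.0,1.0]],[[-0.009,-0.0015,0.0],[0.0,0.0,0.9]],[[-0.0095,-0.001,0.0],[0.0,0.0,1.0]],[[-0.0095,0.0,0.0],[0.0,0.0,0.9]],[[-0.0095,0.0005,0.0],[0.0,0.0,1.0]],[[-0.0095,0.0015,0.0],[0.0,0.0,0.9]],[[-0.0095,0.002,0.0],[0.0,0.0,1.0]],[[-0.009,0.003,0.0],[0.0,0.0,1.0]],[[-0.009,0.0035,0.0],[0.0,0.0,0.9]],[[-0.008,0.0045,0.0],[0.0,0.0,1.0]],[[-0.008,0.005,0.0],[0.0,0.0,0.9]],[[-0.008,0.006,0.0],[0.0,0.0,1.0]],[[-0.007,0.0065,0.0],[0.0,0.0,0.9]],[[0.0,0.0,0.027],[0.0,0.0,0.0]],[[0.0,0.0,0.027],[0.0,0.0,0.0]],[[0.0,0.0,0.027],[0.0,0.0,0.0]],[[0.0,0.0,0.027],[0.0,0.0,0.0]]]
end [ 0.4797 -0.2187  0.142 ] -26.83 19
```

Move above first, then check before descending.

send_rows([
  [[-0.0085,-0.004,0],[0,0,1]],
  [[-0.009,-0.0035,0],[0,0,0.9]],
  [[-0.0095,-0.0025,0],[0,0,1]],
  [[-0.009,-0.0015,0],[0,0,0.9]],
  [[-0.0095,-0.001,0],[0,0,1]],
  [[-0.0095,0,0],[0,0,0.9]],
  [[-0.0095,0.0005,0],[0,0,1]],
  [[-0.0095,0.0015,0],[0,0,0.9]],
  [[-0.0095,0.002,0],[0,0,1]],
  [[-0.009,0.003,0],[0,0,1]],
  [[-0.009,0.0035,0],[0,0,0.9]],
  [[-0.008,0.0045,0],[0,0,1]],
  [[-0.008,0.005,0],[0,0,0.9]],
  [[-0.008,0.006,0],[0,0,1]],
  [[-0.007,0.0065,0],[0,0,0.9]],
  [[0,0,0.02],[0,0,0]],
  [[0,0,0.02],[0,0,0]],
  [[0,0,0],[0,0,0]],
])

```text
clock: 21.58
tcp_pos: [0.477, -0.2175, 0.204]
orientation: [3.056, -0.728, -0.007]
contact_force: [-0.2, 0.8, 0.1]
grip_width: 0.0
```

```bash
python3 look.py wrist w12
```

```text
21.57 [ 0.477  -0.2175  0.204 ] psi -26.82 z [-4.4e-03  8.0e-04 -1.0e+00] F [-0.2  0.8  0.1] w 0.0 j [-0.25  0.31  0.68  1.97 -0.23  0.94  0.08]
```

View pics/w12.png

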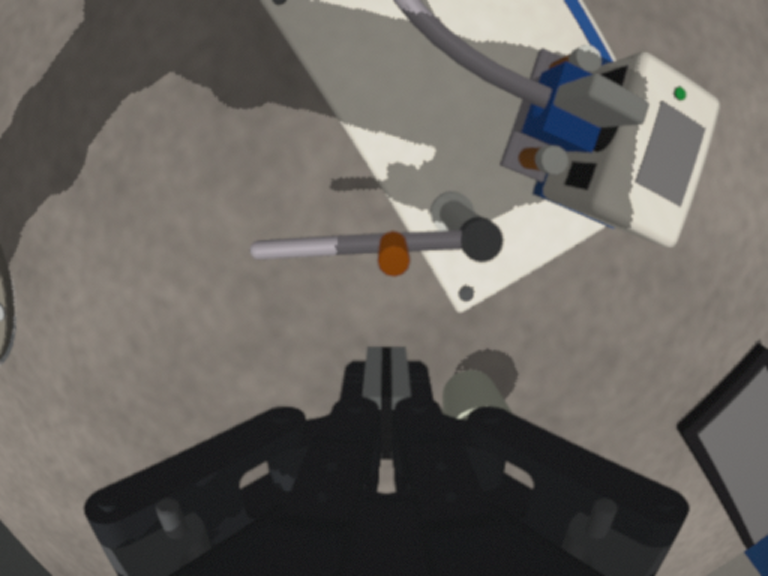

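send_rows([
  [[0,0,0.03],[0,0,0]],
  [[0,0,0.03],[0,0,0]],
  [[0,0,0.002],[0,0,0]],
  [[0,0,0],[0,0,0]],
])

```text
clock: 22.12
tcp_pos: [0.4792, -0.2186, 0.1449]
orientation: [3.056, -0.729, 0.002]
contact_force: [0.6, -1.3, 1.0]
grip_width: -0.0002
```

```bash
python3 look.py wrist w13
python3 - <<'E'
from gate import *
o=r.get_obs();T=wT(o);psi=np.degrees(np.arctan2(T[1,0],T[0,0]))
way=[]
x=pos(153,.018);way.append((*x,.142,-27,2))
for a in np.arange(148,44,-4.7):
    x=pos(a,.018);way.append((*x,.142,a-180,1))
plan(way,start=down(*o["tcp_pos"],psi))
E
```

```text
22.12 [ 0.4792 -0.2186  0.1449] psi -26.83 z [ 1.1e-03 -5.0e-04 -1.0e+00] F [ 0.6 -1.3  1. ] w -0.0002 j [-0.19  0.39  0.63  2.02 -0.32  0.82  0.15]
[[[0.0,-0.007,0.0015],[0.0,0.0,0.0]],[[0.0005,-0.007,0.0015],[0.0,0.0,0.0]],[[-0.0015,-0.004,0.0],[0.0,0.0,1.0]],[[-0.0015,-0.004,0.0],[0.0,0.0,1.0]],[[-0.001,-0.0035,0.0],[0.0,0.0,0.9]],[[-0.0015,-0.004,0.0],[0.0,0.0,1.0]],[[-0.0015,-0.0035,0.0],[0.0,0.0,0.9]],[[-0.001,-0.004,0.0],[0.0,0.0,0.9]],[[-0.0015,-0.0035,0.0],[0.0,0.0,1.0]],[[-0.0015,-0.004,0.0],[0.0,0.0,0.9]],[[-0.001,-0.0035,0.0],[0.0,0.0,1.0]],[[-0.0015,-0.004,0.0],[0.0,0.0,0.9]],[[-0.0015,-0.0035,0.0],[0.0,0.0,0.9]],[[-0.001,-0.004,0.0],[0.0,0.0,1.0]],[[-0.0015,-0.0035,0.0],[0.0,0.0,0.9]],[[-0.0015,-0.004,0.0],[0.0,0.0,1.0]],[[-0.001,-0.0035,0.0],[0.0,0.0,0.9]],[[-0.0015,-0.004,0.0],[0.0,0.0,0.9]],[[-0.0015,-0.0035,0.0],[0.0,0.0,1.0]],[[-0.001,-0.004,0.0],[0.0,0.0,0.9]]]
[[[-0.0015,-0.0035,0.0],[0.0,0.0,1.0]],[[-0.0015,-0.004,0.0],[0.0,0.0,0.9]],[[-0.001,-0.0035,0.0],[0.0,0.0,0.9]],[[-0.0015,-0.004,0.0],[0.0,0.0,1.0]],[[-0.0015,-0.0035,0.0],[0.0,0.0,0.9]]]
end [ 0.5539 -0.1658  0.1422] -135.32 25
```

View pics/w13.png

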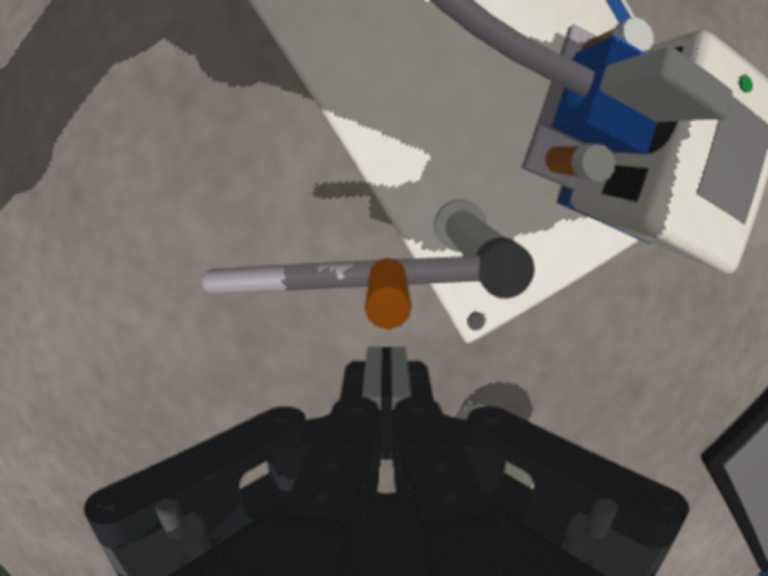

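send_rows([
  [[0,-0.007,0.001],[0,0,0]],
  [[0,-0.007,0.001],[0,0,0]],
  [[-0.0015,-0.004,0],[0,0,1]],
  [[-0.0015,-0.004,0],[0,0,1]],
  [[-0.001,-0.0035,0],[0,0,0.9]],
  [[-0.0015,-0.004,0],[0,0,1]],
  [[-0.0015,-0.0035,0],[0,0,0.9]],
  [[-0.001,-0.004,0],[0,0,0.9]],
  [[-0.0015,-0.0035,0],[0,0,1]],
  [[-0.0015,-0.004,0],[0,0,0.9]],
  [[-0.001,-0.0035,0],[0,0,1]],
  [[-0.0015,-0.004,0],[0,0,0.9]],
  [[0,0,0],[0,0,0]],
])

```text
clock: 23.8
tcp_pos: [0.5042, -0.1706, 0.1418]
orientation: [2.506, -1.895, 0.0]
contact_force: [0.3, 0.6, -0.4]
grip_width: 0.0003
```

```bash
python3 look.py wrist w14
```

```text
23.8 [ 0.5042 -0.1706  0.1418] psi -74.2 z [ 1.e-04 -1.e-04 -1.e+00] F [ 0.3  0.6 -0.4] w 0.0003 j [-0.44  0.47  0.84  2.02 -0.46  0.85 -0.63]
```

View pics/w14.png

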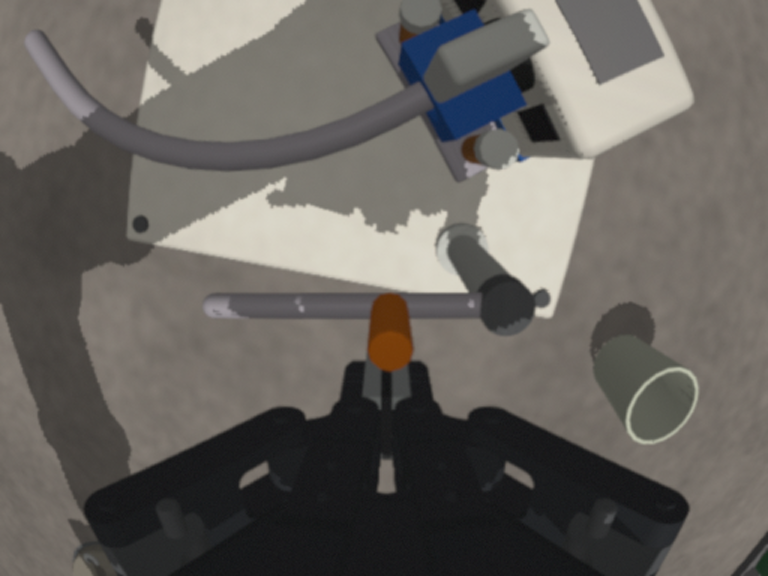

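send_rows([
  [[-0.0015,-0.0035,0],[0,0,0.9]],
  [[-0.001,-0.004,0],[0,0,1]],
  [[-0.0015,-0.0035,0],[0,0,0.9]],
  [[-0.0015,-0.004,0],[0,0,1]],
  [[-0.001,-0.0035,0],[0,0,0.9]],
  [[-0.0015,-0.004,0],[0,0,0.9]],
  [[-0.0015,-0.0035,0],[0,0,1]],
  [[-0.001,-0.004,0],[0,0,0.9]],
  [[-0.0015,-0.0035,0],[0,0,1]],
  [[-0.0015,-0.004,0],[0,0,0.9]],
  [[-0.001,-0.0035,0],[0,0,0.9]],
  [[0,0,0],[0,0,0]],
])

```text
clock: 25.35
tcp_pos: [0.5449, -0.1624, 0.1416]
orientation: [1.434, -2.795, -0.001]
contact_force: [-0.1, 0.9, -0.3]
grip_width: -0.0003
```

```bash
python3 look.py wrist w15
```

```text
25.35 [ 0.5449 -0.1624  0.1416] psi -125.67 z [-5.e-04  2.e-04 -1.e+00] F [-0.1  0.9 -0.3] w -0.0003 j [-0.56  0.64  1.05  1.94 -0.68  0.96 -1.38]
```

View pics/w15.png

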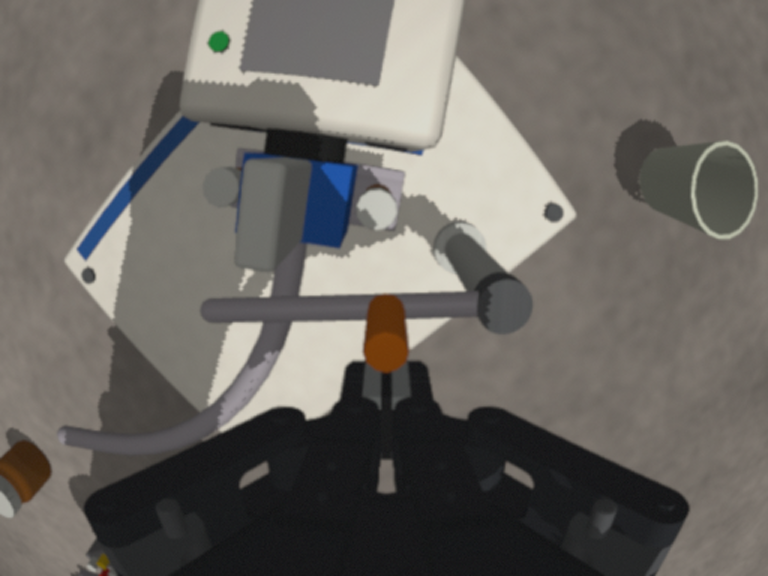

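send_rows([
  [[-0.0015,-0.004,0],[0,0,1]],
  [[-0.001,-0.0035,0],[0,0,0.9]],
  [[0,-0.001,0],[0,0,0]],
  [[0,0,0],[0,0,0]],
])

```text
clock: 25.9
tcp_pos: [0.5528, -0.1661, 0.1418]
orientation: [-1.198, 2.904, 0.0]
contact_force: [-0.2, 0.9, -0.4]
grip_width: -0.0003
```

send_rows([
  [[0,-0.001,0],[0,0,0]],
  [[0,-0.001,0],[0,0,0]],
  [[0,0,0],[0,0,0]],
])

```text
clock: 26.28
tcp_pos: [0.5533, -0.1664, 0.1416]
orientation: [1.195, -2.904, -0.006]
contact_force: [-4.7, 5.6, 5.0]
grip_width: -0.0002
```

```bash
python3 look.py wrist w16
```

```text
26.27 [ 0.5533 -0.1664  0.1416] psi -135.26 z [-0.0024  0.0031 -1.    ] F [-4.7  5.6  5. ] w -0.0002 j [-0.56  0.68  1.08  1.92 -0.72  1.   -1.51]
```

View pics/w16.png

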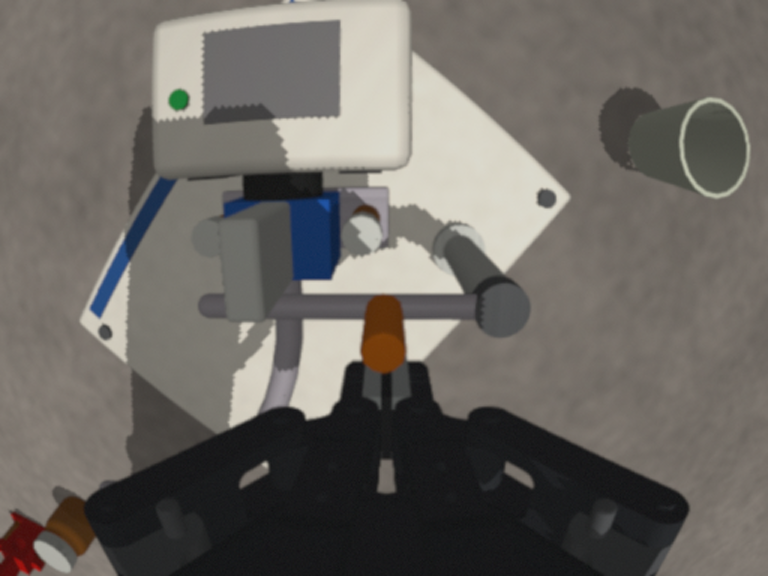

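send_rows([
  [[0,0.005,0],[0,0,0]],
  [[0,0.015,0],[0,0,0]],
  [[0,0.03,-0.02],[0,0,0]],
  [[0,0.03,-0.04],[0,0,0]],
  [[0,0.01,-0.03],[0,0,0]],
  [[0,0,0],[0,0,0]],
  [[0,0,0],[0,0,0]],
])

```text
clock: 27.2
tcp_pos: [0.4908, -0.1032, 0.2312]
orientation: [1.195, -2.905, -0.001]
contact_force: [-0.4, 0.3, 0.2]
grip_width: -0.0
```

```bash
python3 look.py wrist w17; python3 look.py side s17 250,150,390,255 5.5
```

```text
27.2 [ 0.4908 -0.1032  0.2312] psi -135.28 z [-3.e-04  5.e-04 -1.e+00] F [-0.4  0.3  0.2] w -0.0 j [-0.92  0.48  1.35  2.01 -0.54  1.08 -1.69]
27.25 [ 0.4906 -0.1034  0.2309] psi -135.3 z [-1.e-03  3.e-04 -1.e+00] F [ 0.4 -0.4 -0.3] w 0.0001 j [-0.92  0.48  1.35  2.01 -0.54  1.08 -1.69]
```

View pics/w17.png

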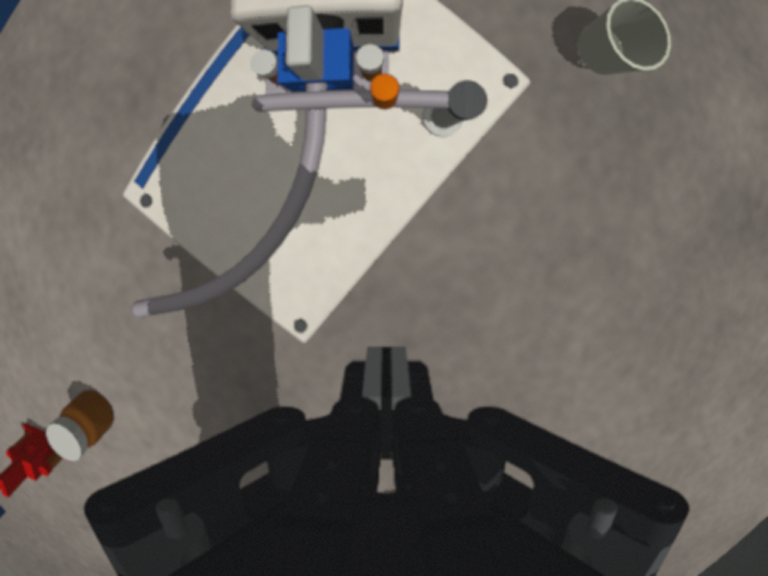

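View pics/s17.png

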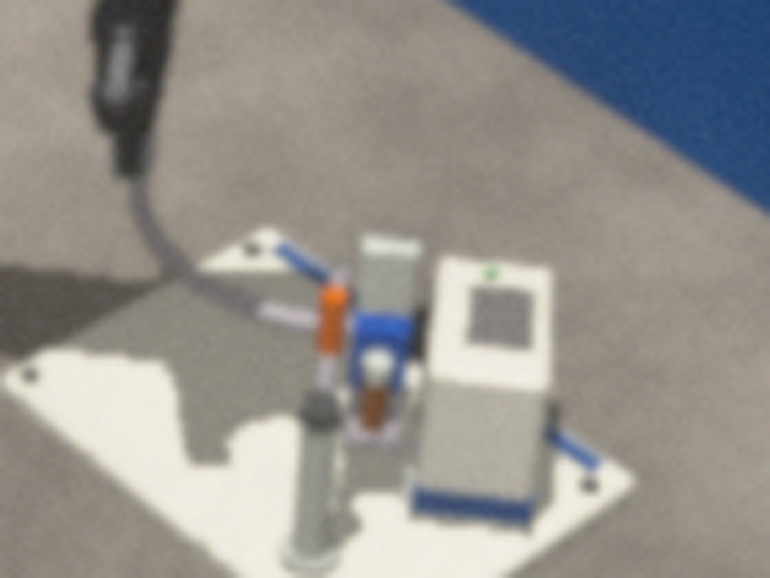

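Run:
```python
from gate import *
from fit1 import dockpts
f,o=pickle.load(open("pics/w17.pkl","rb"));p=np.load("rodp.npy")
save(f,"w17c",(150,0,330,90),4.4)
D=dockpts(p,[(0,0,0)])[0];th=p[2]+np.radians(80)
def dk(w): d=w-D;return np.array([np.cos(th)*d[0]+np.sin(th)*d[1],-np.sin(th)*d[0]+np.cos(th)*d[1]])*1000
K=wat_z(f,o,385/1.5,90/1.5,.166);print("knob dock",dk(K))
E_=wat_z(f,o,258/1.5,103/1.5,.129);P=wat_z(f,o,467/1.5,99/1.5,.133);print("arm end",dk(E_),"post",dk(P))
for c in ((278,87),(351,89),(351,30)): print(dk(wat_z(f,o,c[0]/1.5,c[1]/1.5,.126)))
C=[(-26,-40,56),(-26,30,19),(-26,-85,22),(-15,20,16),(-15,-20,16),(15,-20,16),(15,20,16)]
print(((wproj(f,o,dockpts(p,C))-[150,0])*4.4).round(0).tolist())
```

```text
knob dock [-28.2623092 -39.7806157]
arm end [-27.32932412  30.07670056] post [-27.02447102 -83.32727204]
[-18.53667589  19.36043654]
[-21.52258844 -21.25361761]
[ 12.84542403 -21.04786751]
[[471.0, 250.0], [97.0, 295.0], [718.0, 286.0], [152.0, 238.0], [363.0, 228.0], [364.0, 78.0], [155.0, 90.0]]
```

View pics/w17c.png

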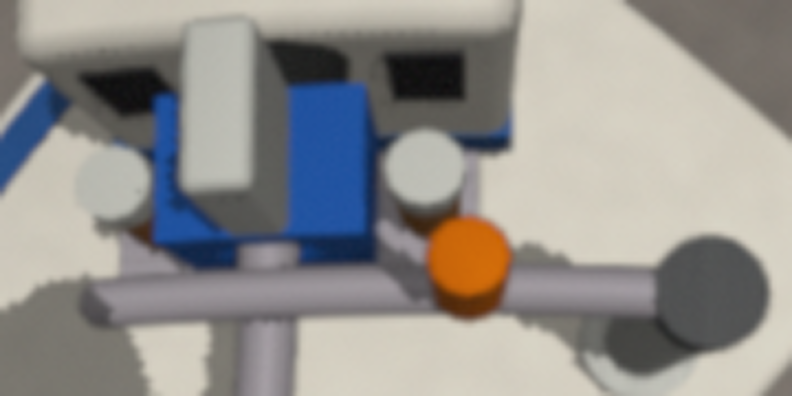

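```bash
python3 -c "
from bench import r
o=r.get_obs();print(o['clock'],o['contact_force'].round(1),o['qvel'].round(3))
print(r.hand_in())"
```

```text
27.3 [-0.   0.9 -0.7] [ 0.009  0.004 -0.    -0.004  0.002  0.004 -0.001]
the job is handed in; nothing more can be done
None
```

The job is done and handed in at 27.3 s, within the 72 s limit; hand-in gives no verdict.

**What I did:** I took the smaller blue carrier by its fin and threaded it onto the rod. I slid it round the bend until it met the stop, at about 6 N, where my rod measurement put home. I then let go so that it hangs on the rod. I pushed the gate shut by its orange knob with the closed fingers until it hit its stop at about 7 N, and backed the arm off.

**Last checks:**
- **Carrier and gate:** In the last wrist picture both match the predicted home and shut positions to about 1.5 mm. The small offset is about the same for the carrier, the knob and the gate post, so it looks like a camera bias.
- **Bystanders:** I never came near the jar or tube block, and the fingers stayed above the beaker's height. I saw no sign that any of them moved, but I did not measure their positions at the end.
- **Arm:** It stands clear, and the contact force reads about zero.

**Disagreement:** The first rod fit, made with the wrist camera, was about 1 mm off sideways from what I saw at threading. I corrected for it there.

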